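Trial-fit a taper-shank arbor and free it with the drift

ROBOT

A 6-joint arm with a two-finger parallel gripper is mounted at the origin on the work surface. World frame = base frame: x ahead of the robot, y to its left, z up, the work surface at z = 0. Lengths are in m, angles in rad, forces in N, time in s.
With the tool pointing down it reaches from about 0.4 to 0.825 m from the base axis. Payload 7 kg.
Tool frame: the origin (TCP) lies between the finger pads; the fingertips stand 22 mm ahead of it and the grasp point (between the pads) lies 3 mm ahead of it; z points along the fingers, y is the direction in which the jaws open and shut (so a half turn about z gives the same grasp; the last joint's range is limited). The gripper opens to 88 mm and grips with 3 to 60 N. Pads are 19 mm wide; open, the fingers measure 130 mm over their backs; the gripper's body (78 mm by 193 mm) begins 47 mm behind the grasp point.
Start: joints at [-0.831, 0.359, 0.012, 0, -1.224, -0.288], TCP at [0.295, -0.607, 0.249] pointing down, gripper open.
Joint ranges: [-3.07, 3.07], [-1.43, 2.12], [-1.02, 1.25], [-3.03, 1.67], [-3.05, -0], [-3.03, 3.03]. Speed limits (rad/s): [2.39, 2.39, 3.01, 3.14, 3.14, 3.14].

INTERFACE

Orientations are given as [roll, pitch, yaw] about the fixed x, y, z axes, in that order (R = Rz(yaw) Ry(pitch) Rx(roll)).
In Python, from station import * gives the robot as it stands. The module is installed in compiled form; this text tells all that it offers.
- The arm moves only by the tool move_arm, never from a script. Its argument "rows" is a list of rows, each an object with "delta_rot": the turn, a rotation vector about the world's x, y, z in degrees, a list of three; "delta_pos": the shift along the world's x, y, z in cm, a list of three; "hand": the finger opening in cm, from 0 to 8.76. A call has exactly 10 rows; each row shifts and turns the commanded pose from where the row before left it; what a row does not reach is not made up. A row lasts 1/10 s, in which the tool goes at most 50 mm and 8.59 degrees, less where a joint would pass 70% of its speed; a pose out of reach is approached as far as the arm can. A call is refused whole if a number of a shift passes 5 or a number of a turn 8.59, either way. A call with a gripper value outside its range is refused whole. The fingers move at their own pace and stop on an object; "force" is the grip in N (left out, the last holds). Time passes only in rows, so rows that do not move let the fingers close, or fill a call up. It gives the time, the measured TCP pose, the force and the opening at its end, in the units of the state.
- get_state(): the state, without advancing time (a new reading comes with each control period).
- grab_frame(name): name is "scene" or "side" or "wrist"; returns the picture (400x640x3 uint8, blue, green, red); there is no depth.
- camera_info(name): a dict with "camera_matrix" (3x3 intrinsics, pixels), "world_from_camera" (4x4, takes a point from camera to world coordinates); the wrist camera has in their place "T_tool_cam" (4x4, takes a point from camera to tool coordinates, whose origin is the TCP and whose axes are the flange's). Camera axes: x right, y down, z forward; pixel columns grow to the right and rows downward; lengths in m; the calibration is good to about 2 mm. A picture is of the moment at which its call begins: read the wrist's pose just before it. camera_info takes no time and is no camera call.
- job_done(): hands the job in, once; it reports no verdict.
The state is a dict: "t": time; "q": joint angles; "qd": joint speeds; "joint_efforts": joint torques, N m; "eef_pos": TCP position; "ee_rot": TCP orientation; "force": force on the tool from outside, world axes, zero at the start; "moment": the same for the moment, N m; "width": finger opening in m.
Only numpy, scipy, OpenCV 4.12 (cv2) and the standard library are available. Lean on these libraries where they do the work, as an engineer would, in place of code of your own. Each camera call takes 0.05 s, during which the arm holds its last target.

TASK

Trial-fit the taper-shank arbor on the repair bench: lift it out of the wooden rest and press it into the bench socket with a twisting push until its collar sits fully home on the socket's face, then let go of it. Then stand the steel drift in the cross slot under the locked shank and drive it gently through, without touching the arbor, until the arbor has come up about 9 mm and stands loose; leave the drift in the slot under it and take the hand away. Never bear down on the sprung socket head with more than about 25 N (2 mm of give), and leave the phone and the screwdriver alone.

Things in the scene. Friction and masses are not known exactly. Their poses are not given: they have to be found in the camera images.
- arbor: Loose steel arbor, 0.35 to 0.55 kg, in the rest. Origin: centre of the underside of its collar (42 mm across, 6 mm thick); z up. Above the collar a grip block from 6 to 48 mm over the origin, 22 mm thick between two flats (along y), 30 mm along x. Below, a 40 mm tapered shank (29 mm across at the collar, 21 mm below, half angle 6 degrees), then a tang. It may be seated at any yaw.
- tang_end (a point): Lower end of the arbor's tang, a domed pin 12 mm across and 14 mm long under the shank; on the arbor's axis, 54 mm below its origin.
- socket: Fixed steel socket stand, z up, origin at the centre of its underside. Foot 100 (x) x 90 x 14 mm, slot floor 80 (x) x 60 mm topping at 30 mm, cheeks 60 mm long, round head 64 mm across from 60 to 96 mm. The cross slot runs right through along x, 18 mm wide, 30 to 60 mm above the bench, open at both ends. The head's tapered bore, half angle 6 degrees, is lined with four sprung segments.
- socket_face (a point): Centre of the head's flat top, on the bore's axis, 96 mm up; mouth 35 mm across. Home: arbor origin here, collar on the face, a hard stop. The shank first touches about 9 mm higher. From there a straight push needs over 30 N; turning at 1 rad/s while sinking at 2 mm/s or slower needs 10 to 18 N. Home, it stays locked by friction; 12 to 25 N of lift starts it, and from about 7 mm up it is loose.
- slot_floor (a point): Point on the slot's floor below the bore's axis, 30 mm above the bench; axes as the socket's (x along the slot). With the arbor home the tang ends 12 mm above it. A drift sliding on the floor then meets the tang with its nose about 28 mm past the bore's axis, lifts the arbor 1 mm per 4 mm of travel, and needs about 10 to 20 N at first.
- head (a joint): How far the socket's round head (with its face and bore) is pushed down, m: 0 free, range 4 mm. The head floats on a stiff preloaded spring, so it gives only under load: about 1 mm at 13 N, 2 mm at 25 N. It cannot rise above 0.
- drift: Loose steel drift (wedge key), 0.2 to 0.31 kg, standing on the bench on its straight lower edge, slope up. 175 mm long, 12 mm thick (y). x points along it to the thin nose. Origin: on the lower edge under the grip place, 150 mm behind the nose, 25 mm before the tail. 5 mm high at the nose, rising 1 in 4 to 24 mm at 76 mm behind the nose, then 24 mm high to the tail.
- drift_tip (a point): Middle of the lower edge of the drift's nose.
- rest: Fixed dark wooden block 90 x 90 x 62 mm with a 34 mm hole, in which the arbor stands with its collar on the top. Origin at the centre of its underside.
- parts_tray: Bystander: fixed black parts tray 100 x 85 x 34 mm with small brass, steel and copper turned parts. Origin at the centre of its underside.
- phone: Bystander: open phone shell 72 x 146 x 9 mm lying loose on the blue mat. Origin at the centre of its underside.
- screwdriver: Bystander: loose screwdriver 170 mm long, yellow handle 26 mm thick, lying on the mat. Origin under its middle.
Not all that is in view belongs to the job. Of the things like the arbor, leave any that is orange or purple; of the rest the smaller one is meant.

How it is judged:
By the outcome, as a careful person would: the job done as asked, in the order asked, and still so for the second after the job is handed in, with the robot touching nothing.
It also fails if it takes over 72 s, if anything falls off the work surface, if the arm or the gripper's body presses on something with over 40 N, if the wrist force passes 120 N, or if a joint passes its speed limit or range.

## Working session

There is one attempt and no reset: what is moved stays moved. The work goes in short steps, Python scripts to look and compute and a tool call to move; the robot and the scene stay as the last step left them, time stands still between calls to the robot, and variables do not carry over. Pictures are saved under pics/ and viewed, and the job is handed in when it is done.

Besides the shell and the picture viewer there is one more tool, called after "Call:" as a command line: name --argument value ..., lists and objects as JSON in quotes. move_arm: Moves the arm, as the interface text tells. Its arguments: {"type":"object","properties":{"rows":{"type":"array"},"force":{"type":"number"}},"required":["rows"]}

```bash
mkdir -p pics; python3 - <<'E'
from station import *
import cv2,json
s=get_state(); print({k:(v if not hasattr(v,'tolist') else v.tolist()) for k,v in s.items()})
for n in ["scene","side","wrist"]:
    cv2.imwrite(f"pics/{n}0.png",grab_frame(n)); c=camera_info(n); print(n,c)
E
```

```text
{'t': 0.0, 'q': [-0.8309065700111247, 0.35940106931567956, 0.011137407265976678, -0.00035674896082022145, -1.2240829038190801, -0.28811295315239965], 'qd': [-3.8517822376458914e-05, -0.0016824617774301078, -0.0006779867556354821, 0.0006829867592455844, 0.0008051837731590132, -0.0008000229189016329], 'joint_efforts': [0.0003308012765046442, -58.27260732650757, 29.305626153945923, 6.997556090354919, 0.006776673108106479, -0.0001990874170587631], 'eef_pos': [0.2945018066897648, -0.606910117813852, 0.24764646864244164], 'ee_rot': [3.1400110106231276, -0.0001189855679240015, -2.689937242311032], 'force': [-0.10433115981737068, 0.019926178183495687, -0.32455960554686414], 'moment': [0.008086118003907098, -0.03466879428763956, 0.01093483317429151], 'width': 0.08797843059494895}
scene {'camera_matrix': array([[367.11871009,   0.        , 320.20861386],
       [  0.        , 367.11871009, 205.5079818 ],
       [  0.        ,   0.        ,   1.        ]]), 'world_from_camera': array([[ 0.08900487,  0.64159771, -0.7618599 ,  1.31759748],
       [ 0.99588432, -0.04418926,  0.07913111, -0.0508915
[... 407 characters left out ...]
,  0.54749608, -0.45260914,  0.38108662],
       [ 0.01225876, -0.62770087, -0.77835811,  0.71591668],
       [ 0.        ,  0.        ,  0.        ,  1.        ]])}
wrist {'camera_matrix': array([[343.77768116,   0.        , 325.7243782 ],
       [  0.        , 343.77768116, 195.84972993],
       [  0.        ,   0.        ,   1.        ]]), 'T_tool_cam': array([[ 4.42264276e-04, -9.67929845e-01, -2.51220260e-01,
         6.68057302e-02],
       [ 9.99999744e-01,  5.69226615e-04, -4.32716956e-04,
         7.12631624e-05],
       [ 5.61840914e-04, -2.51220005e-01,  9.67929850e-01,
        -1.36264884e-01],
       [ 0.00000000e+00,  0.00000000e+00,  0.00000000e+00,
         1.00000000e+00]])}
```

View pics/scene0.png

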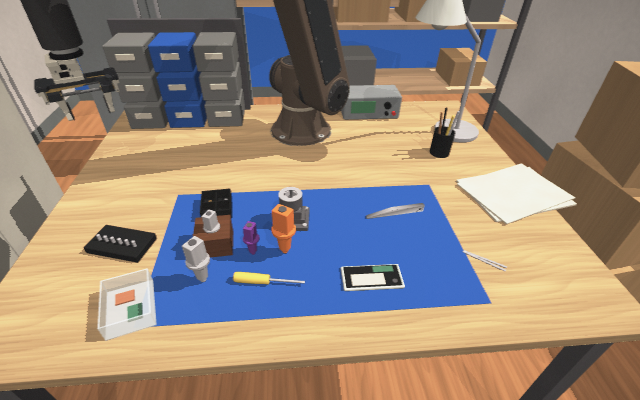

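View pics/side0.png

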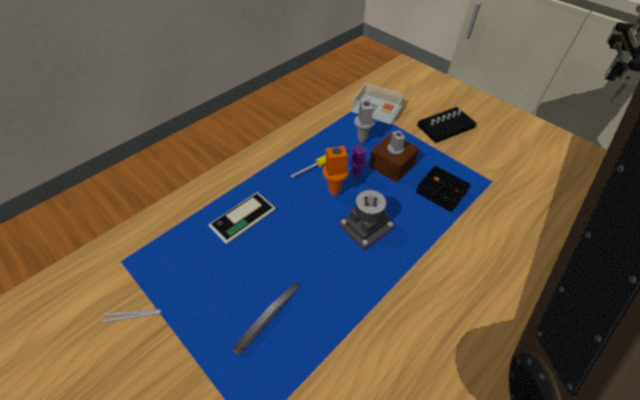

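View pics/wrist0.png

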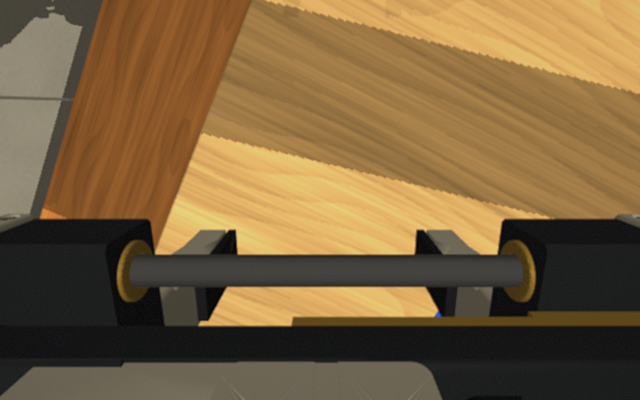

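```bash
cat > h.py <<'E'
from station import *
import numpy as np, cv2
from scipy.spatial.transform import Rotation as R
def cam(n,pose=None):
    c=camera_info(n); K=c["camera_matrix"]
    if n=="wrist":
        p,r=pose; T=np.eye(4);T[:3,:3]=R.from_euler('xyz',r).as_matrix();T[:3,3]=p
        return K,T@c["T_tool_cam"]
    return K,c["world_from_camera"]
def px2z(n,uv,z,pose=None):
    K,W=cam(n,pose); d=W[:3,:3]@np.linalg.solve(K,[uv[0],uv[1],1.]);o=W[:3,3]
    return o+d*(z-o[2])/d[2]
def proj(n,P,pose=None):
    K,W=cam(n,pose);P=np.atleast_2d(P);c=(P-W[:3,3])@W[:3,:3];p=c@K.T
    return p[:,:2]/p[:,2:]
def tri(a,ua,b,ub,pa=None,pb=None):
    A=[];B=[]
    for n,u,p in((a,ua,pa),(b,ub,pb)):
        K,W=cam(n,p);d=W[:3,:3]@np.linalg.solve(K,[u[0],u[1],1.]);d/=np.linalg.norm(d);M=np.eye(3)-np.outer(d,d);A.append(M);B.append(M@W[:3,3])
    x=np.linalg.lstsq(np.vstack(A),np.hstack(B),rcond=None)[0];return x
def crop(src,x0,y0,x1,y1,s,out):
    im=cv2.imread(src)[y0:y1,x0:x1];cv2.imwrite(out,cv2.resize(im,None,fx=s,fy=s,interpolation=cv2.INTER_CUBIC))
E
python3 - <<'E'
from h import *
crop("pics/scene0.png",170,170,330,290,5,"pics/c1.png")
crop("pics/scene0.png",355,195,435,225,10,"pics/c2.png")
crop("pics/side0.png",310,90,470,250,3.7,"pics/c3.png")
crop("pics/side0.png",220,270,310,360,6,"pics/c4.png")
E
```

```text
(no output)
```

View pics/c1.png

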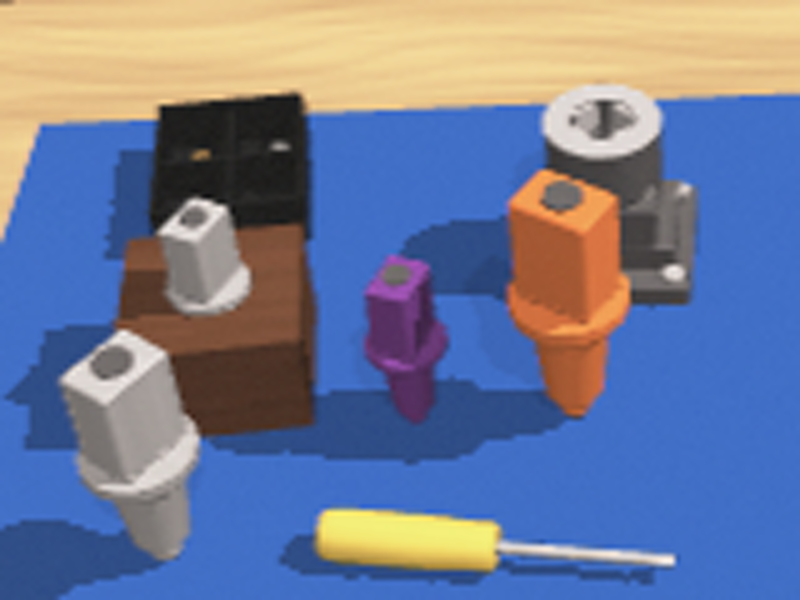

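View pics/c2.png

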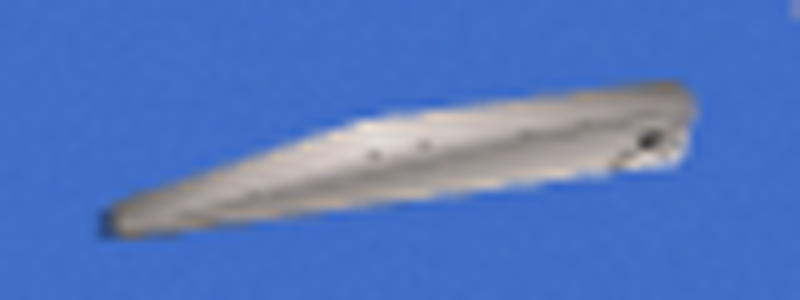

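View pics/c3.png

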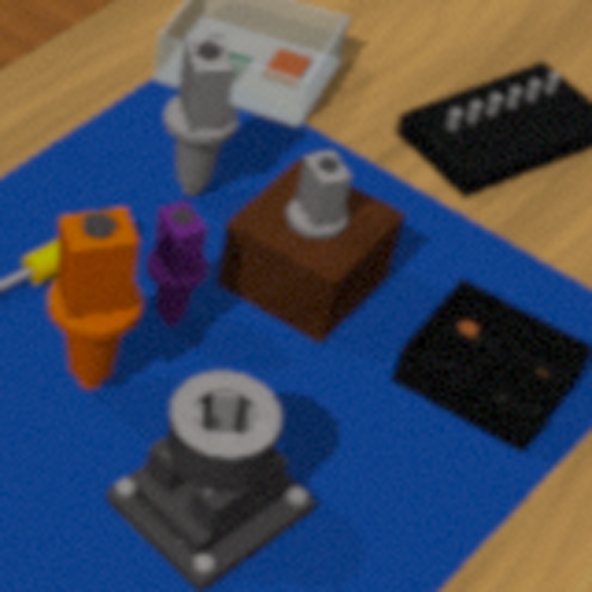

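View pics/c4.png

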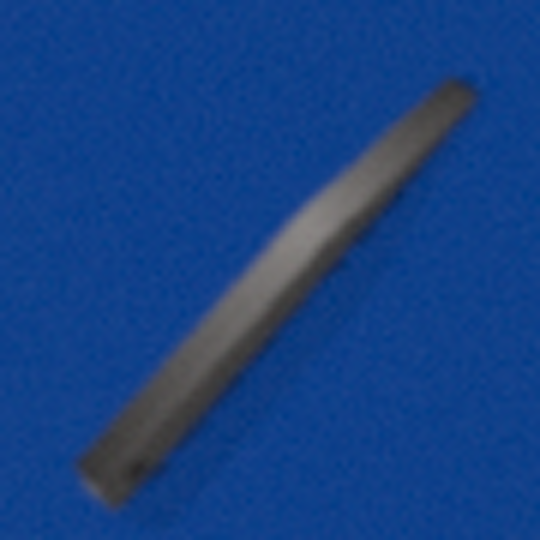

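```bash
python3 - <<'E'
from h import *
np.set_printoptions(precision=4,suppress=True)
C1=lambda u,v:(170+u/5,170+v/5); C2=lambda u,v:(355+u/10,195+v/10)
C3=lambda u,v:(310+u/3.7,90+v/3.7); C4=lambda u,v:(220+u/6,270+v/6)
print("arbor top tri",tri("scene",C1(194,217),"side",C3(329,163)), px2z("scene",C1(194,217),.110),px2z("side",C3(329,163),.110))
print("collar base", px2z("scene",C1(210,290),.065),px2z("side",C3(318,218),.065))
print("socket face",px2z("scene",C1(602,120),.096),px2z("side",C3(226,414),.096),tri("scene",C1(602,120),"side",C3(226,414)))
for a,n in (((125,488),'bolt'),((297,496),'bolt'),((204,563),'bolt')): print(n,px2z("side",C3(*a),.016))
print("bolt",px2z("scene",C1(673,272),.016))
print("drift nose",px2z("scene",C2(120,222),.0025),px2z("side",C4(463,92),.003))
print("drift tail top",px2z("scene",C2(680,88),.024),px2z("side",C4(95,470),.024))
print("orange tri",tri("scene",C1(563,195),"side",C3(100,227)),"purple",tri("scene",C1(397,272),"side",C3(183,217)),"grey",tri("scene",C1(112,362),"side",C3(210,50)))
for a in ((120,320),(315,345),(303,228),(130,240)): print("rest",px2z("scene",C1(*a),.062))
for a in ((402,215),(320,283),(232,222)): print("restside",px2z("side",C3(*a),.062))
E
```

```text
arbor top tri [ 0.6129 -0.2564  0.1104] [ 0.6152 -0.2539  0.11  ] [ 0.6133 -0.2605  0.11  ]
collar base [ 0.6201 -0.2531  0.065 ] [ 0.6098 -0.2563  0.065 ]
socket face [ 0.5335 -0.0512  0.096 ] [ 0.5284 -0.0542  0.096 ] [ 0.5295 -0.053   0.0943]
bolt [ 0.5697 -0.0186  0.016 ]
bolt [ 0.4891 -0.0911  0.016 ]
bolt [ 0.498  -0.0115  0.016 ]
bolt [ 0.5708 -0.0157  0.016 ]
drift nose [0.5385 0.1675 0.0025] [0.5335 0.1641 0.003 ]
drift tail top [0.5151 0.3376 0.024 ] [0.5127 0.3343 0.024 ]
orange tri [ 0.6529 -0.0729  0.1472] purple [ 0.6524 -0.155   0.1023] grey [ 0.7324 -0.2709  0.1313]
rest [ 0.6357 -0.2957  0.062 ]
rest [ 0.6604 -0.1974  0.062 ]
rest [ 0.5722 -0.2116  0.062 ]
rest [ 0.5754 -0.3008  0.062 ]
restside [ 0.5719 -0.3038  0.062 ]
restside [ 0.5716 -0.2096  0.062 ]
restside [ 0.6511 -0.2131  0.062 ]
```

Candidates: small grey arbor in the rest (scene 210,222), a larger grey one (197,258), a purple one (250,236) and an orange one (283,228). I choose the small grey one in the rest, as crop c1 shows. Now a close look at it.

Call:
move_arm --rows '[{"delta_pos":[2.9,3.2,0],"delta_rot":[0,0,0],"hand":6},{"delta_pos":[3.2,3.5,0],"delta_rot":[0,0,0],"hand":6},{"delta_pos":[3.2,3.5,0],"delta_rot":[0,0,0],"hand":6},{"delta_pos":[3.2,3.5,0],"delta_rot":[0,0,0],"hand":6},{"delta_pos":[3.2,3.5,0],"delta_rot":[0,0,0],"hand":6},{"delta_pos":[3.2,3.5,0],"delta_rot":[0,0,0],"hand":6},{"delta_pos":[3.2,3.5,0],"delta_rot":[0,0,0],"hand":6},{"delta_pos":[3.2,3.5,0],"delta_rot":[0,0,0],"hand":6},{"delta_pos":[3.2,3.5,0],"delta_rot":[0,0,0],"hand":6},{"delta_pos":[3.2,3.5,0],"delta_rot":[0,0,0],"hand":6}]'

```text
t: 1.15
eef_pos: [0.6126, -0.2585, 0.2485]
ee_rot: [3.141, -0.0, -2.69]
force: [1.5, 0.0, 1.1]
width: 0.0601
```

```bash
python3 - <<'E'
from h import *
import json
s=get_state(); cv2.imwrite("pics/w1.png",grab_frame("wrist")); print(s["q"],s["eef_pos"],s["ee_rot"],s["t"],s["qd"])
json.dump([list(s["eef_pos"]),list(s["ee_rot"])],open("w1.json","w"))
E
```

```text
[-1.06759096e-01  3.42423166e-01 -1.21400341e-02 -6.43659468e-05
 -1.21643002e+00 -1.01210686e+00] [ 0.61262832 -0.25852988  0.24846782] [ 3.14143710e+00 -1.34961732e-04 -2.68968462e+00] 1.15 [ 6.16782531e-01  2.39230452e-01  3.44218376e-01  3.56123605e-04
 -1.05425939e-01 -6.15537072e-01]
```

View pics/w1.png

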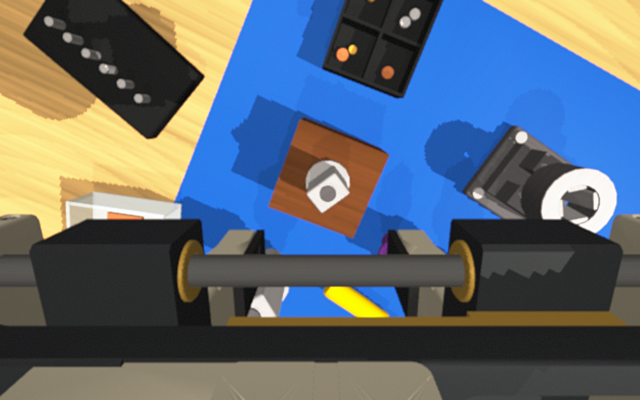

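```bash
python3 - <<'E'
from h import *
crop("pics/w1.png",260,110,400,240,5.5,"pics/w1a.png")
crop("pics/w1.png",460,110,640,240,4.4,"pics/w1b.png")
E
```

```text
(no output)
```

View pics/w1a.png

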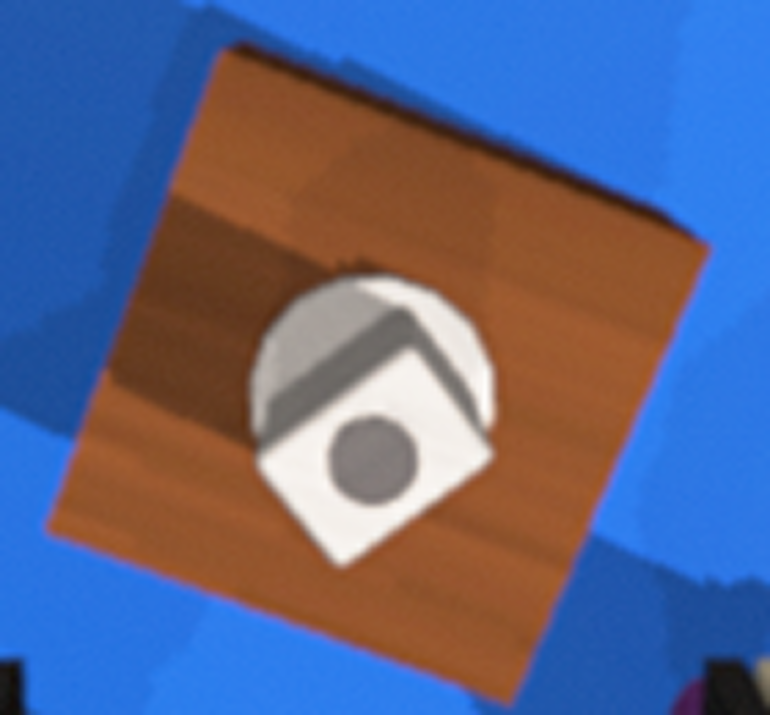

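View pics/w1b.png

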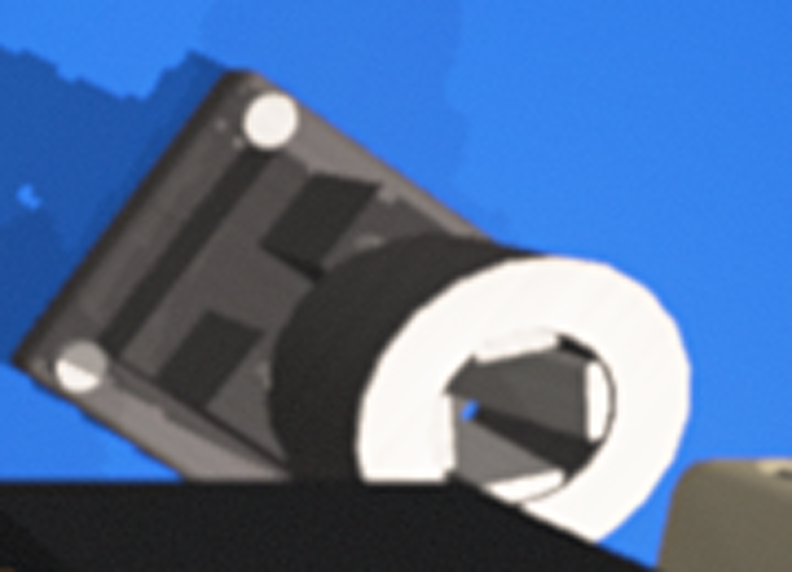

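```bash
python3 - <<'E'
from h import *
import json
np.set_printoptions(precision=4,suppress=True)
P=json.load(open("w1.json"))
A=lambda u,v:(260+u/5.5,110+v/5.5);B=lambda u,v:(460+u/4.4,110+v/4.4)
c=np.array([px2z("wrist",A(*a),.110,P) for a in((258,462),(408,347),(492,455),(342,567))])
print(c,c.mean(0),px2z("wrist",A(373,460),.110,P))
d1=c[1]-c[0]+c[2]-c[3];d2=c[1]-c[2]+c[0]-c[3]
print(np.linalg.norm(d1)/2,np.linalg.norm(d2)/2,np.degrees([np.arctan2(d1[1],d1[0]),np.arctan2(d2[1],d2[0])]))
# rest top corners
r=np.array([px2z("wrist",A(*a),.062,P) for a in((222,52),(710,245),(510,705),(48,530))]);print(r,r.mean(0))
print("collar edge circle top", px2z("wrist",A(250,390),.068,P),px2z("wrist",A(495,390),.068,P),px2z("wrist",A(372,272),.068,P))
print("face", px2z("wrist",B(522,405),.096,P),[px2z("wrist",B(*a),.096,P) for a in((357,425),(690,385),(560,256))])
print("bolts",[px2z("wrist",B(*a),.016,P) for a in((270,120),(80,365))])
E
```

```text
[[ 0.622  -0.2712  0.11  ]
 [ 0.5965 -0.2588  0.11  ]
 [ 0.6057 -0.2402  0.11  ]
 [ 0.6314 -0.2528  0.11  ]] [ 0.6139 -0.2557  0.11  ] [ 0.6142 -0.2559  0.11  ]
0.0284814968098304 0.020730499826702435 [ 153.9184 -116.598 ]
[[ 0.573  -0.3037  0.062 ]
 [ 0.5657 -0.2151  0.062 ]
 [ 0.6555 -0.2077  0.062 ]
 [ 0.6618 -0.2967  0.062 ]] [ 0.614  -0.2558  0.062 ]
collar edge circle top [ 0.6218 -0.2754  0.068 ] [ 0.6034 -0.2377  0.068 ] [ 0.5944 -0.2655  0.068 ]
face [ 0.5286 -0.0543  0.096 ] [array([ 0.5463, -0.0813,  0.096 ]), array([ 0.5108, -0.027 ,  0.096 ]), array([ 0.5009, -0.0658,  0.096 ])]
bolts [array([ 0.4901, -0.0874,  0.016 ]), array([ 0.562 , -0.0958,  0.016 ])]
```

Call:
move_arm --rows '[{"delta_pos":[0,0,0],"delta_rot":[0,0,-8],"hand":6},{"delta_pos":[0,0,-1],"delta_rot":[0,0,-8],"hand":6},{"delta_pos":[0,0,-1],"delta_rot":[0,0,-8],"hand":6},{"delta_pos":[0,0,-2],"delta_rot":[0,0,-8],"hand":6},{"delta_pos":[0,0,-2],"delta_rot":[0,0,-8],"hand":6},{"delta_pos":[0,0,-1],"delta_rot":[0,0,-8],"hand":6},{"delta_pos":[0,0,-1],"delta_rot":[0,0,-4],"hand":6},{"delta_pos":[0,0,0],"delta_rot":[0,0,0],"hand":6},{"delta_pos":[0,0,0],"delta_rot":[0,0,0],"hand":6},{"delta_pos":[0,0,0],"delta_rot":[0,0,0],"hand":6}]'

```text
t: 2.2
eef_pos: [0.612, -0.2604, 0.1692]
ee_rot: [3.141, 0.001, 2.688]
force: [0.3, -0.4, 0.2]
width: 0.0599
```

```bash
python3 - <<'E'
from h import *
import json
s=get_state(); cv2.imwrite("pics/w2.png",grab_frame("wrist")); print(s["q"],s["eef_pos"],s["ee_rot"],s["t"],s["qd"])
json.dump([list(s["eef_pos"]),list(s["ee_rot"])],open("w2.json","w"))
E
```

```text
[-1.09653359e-01  3.97627716e-01 -1.17099641e-01  2.17711591e-04
 -1.05518055e+00 -1.91523839e+00] [ 0.61200424 -0.26040532  0.16923085] [3.14147104e+00 9.00212929e-04 2.68760444e+00] 2.2 [ 0.00036139 -0.00492846  0.00112357 -0.00068038  0.00375537 -0.00689235]
```

View pics/w2.png

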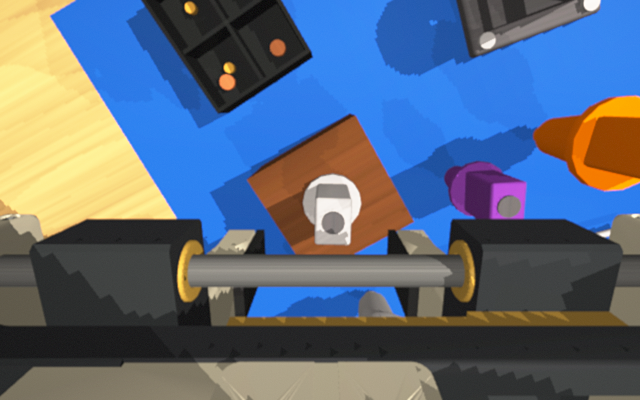

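```bash
python3 - <<'E'
from h import *
crop("pics/w2.png",240,110,420,260,4.4,"pics/w2a.png")
E
```

```text
(no output)
```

View pics/w2a.png

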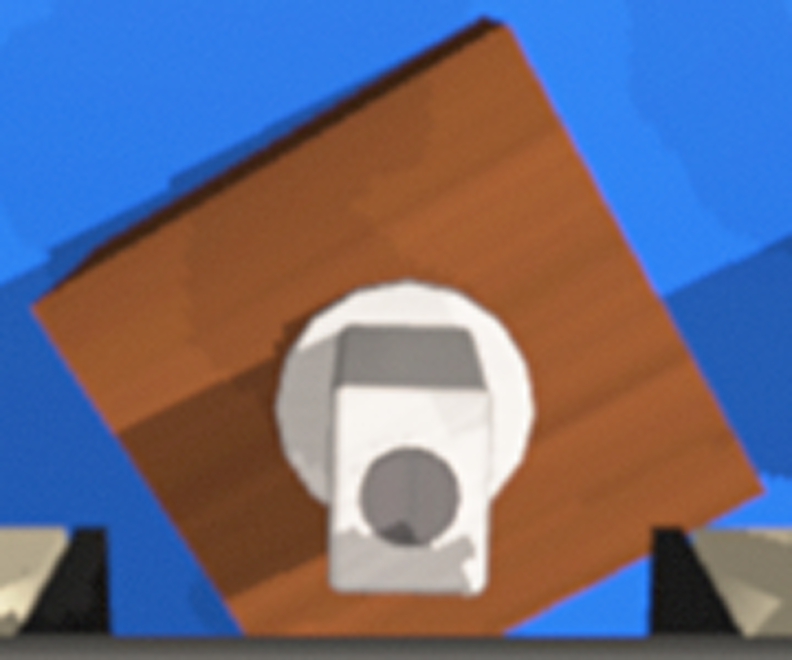

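```bash
python3 - <<'E'
from h import *
import json
np.set_printoptions(precision=4,suppress=True)
P=json.load(open("w2.json"))
A=lambda u,v:(240+u/4.4,110+v/4.4)
c=np.array([px2z("wrist",A(*a),.110,P) for a in((334,388),(490,388),(487,594),(329,592))])
print(c.mean(0),px2z("wrist",A(410,497),.110,P))
d=c[0]-c[3]+c[1]-c[2];print(np.degrees(np.arctan2(d[1],d[0])),np.linalg.norm(d)/2)
e=c[1]-c[0]+c[2]-c[3];print(np.degrees(np.arctan2(e[1],e[0])),np.linalg.norm(e)/2)
print("collar",(px2z("wrist",A(277,408),.068,P)+px2z("wrist",A(534,408),.068,P))/2, px2z("wrist",A(406,281),.068,P))
E
```

```text
[ 0.6141 -0.2559  0.11  ] [ 0.6147 -0.2562  0.11  ]
153.27140144716068 0.029444127125023607
63.63627586192023 0.02139284596712863
collar [ 0.6141 -0.2558  0.068 ] [ 0.5952 -0.2466  0.068 ]
```

Call:
move_arm --rows '[{"delta_pos":[0.22,0.46,0],"delta_rot":[0,0,0],"hand":6},{"delta_pos":[0,0,-1],"delta_rot":[0,0,0],"hand":6},{"delta_pos":[0,0,-2],"delta_rot":[0,0,0],"hand":6},{"delta_pos":[0,0,-2],"delta_rot":[0,0,0],"hand":6},{"delta_pos":[0,0,-1.6],"delta_rot":[0,0,0],"hand":6},{"delta_pos":[0,0,-1],"delta_rot":[0,0,0],"hand":6},{"delta_pos":[0,0,0],"delta_rot":[0,0,0],"hand":6},{"delta_pos":[0,0,0],"delta_rot":[0,0,0],"hand":5},{"delta_pos":[0,0,0],"delta_rot":[0,0,0],"hand":4},{"delta_pos":[0,0,0],"delta_rot":[0,0,0],"hand":3}]' --force 50

```text
t: 3.25
eef_pos: [0.6144, -0.2557, 0.0935]
ee_rot: [3.141, 0.001, 2.686]
force: [0.0, -0.3, -0.3]
width: 0.0417
```

```bash
python3 - <<'E'
from h import *
import json
s=get_state(); cv2.imwrite("pics/w3.png",grab_frame("wrist")); print(s["eef_pos"],s["ee_rot"],s["t"],s["width"],s["force"])
E
```

```text
[ 0.61440188 -0.25573684  0.0935349 ] [3.14115793e+00 1.49946660e-03 2.68597093e+00] 3.25 0.04166939930867305 [ 0.04383531 -0.29026407 -0.27281372]
```

View pics/w3.png

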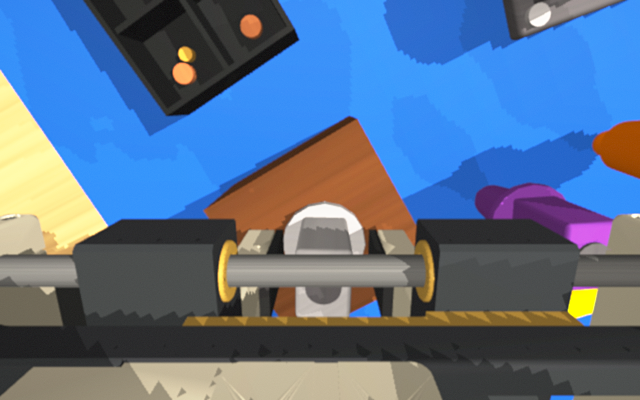

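Call:
move_arm --rows '[{"delta_pos":[0,0,0],"delta_rot":[0,0,0],"hand":2},{"delta_pos":[0,0,0],"delta_rot":[0,0,0],"hand":1.5},{"delta_pos":[0,0,0],"delta_rot":[0,0,0],"hand":1.5},{"delta_pos":[0,0,0],"delta_rot":[0,0,0],"hand":1.5},{"delta_pos":[0,0,0],"delta_rot":[0,0,0],"hand":1.5},{"delta_pos":[0,0,0],"delta_rot":[0,0,0],"hand":1.5},{"delta_pos":[0,0,0.5],"delta_rot":[0,0,0],"hand":1.5},{"delta_pos":[0,0,1],"delta_rot":[0,0,0],"hand":1.5},{"delta_pos":[0,0,1],"delta_rot":[0,0,0],"hand":1.5},{"delta_pos":[0,0,0.5],"delta_rot":[0,0,0],"hand":1.5}]' --force 50

```text
t: 4.3
eef_pos: [0.6144, -0.2558, 0.124]
ee_rot: [3.141, 0.001, 2.686]
force: [0.2, -1.1, -4.3]
width: 0.0215
```

Call:
move_arm --rows '[{"delta_pos":[0,0,2.5],"delta_rot":[0,0,0],"hand":1.5},{"delta_pos":[0,0,3],"delta_rot":[0,0,0],"hand":1.5},{"delta_pos":[-0.4,1.6,3],"delta_rot":[0,0,0],"hand":1.5},{"delta_pos":[-0.6,3,0.6],"delta_rot":[0,0,0],"hand":1.5},{"delta_pos":[-0.7,3.5,0],"delta_rot":[0,0,0],"hand":1.5},{"delta_pos":[-0.8,3.5,0],"delta_rot":[0,0,0],"hand":1.5},{"delta_pos":[-0.7,3.5,0],"delta_rot":[0,0,0],"hand":1.5},{"delta_pos":[-0.7,3,0],"delta_rot":[0,0,0],"hand":1.5},{"delta_pos":[0,0,0],"delta_rot":[0,0,0],"hand":1.5},{"delta_pos":[0,0,0],"delta_rot":[0,0,0],"hand":1.5}]'

```text
t: 5.3
eef_pos: [0.5749, -0.0739, 0.2142]
ee_rot: [3.141, 0.001, 2.688]
force: [0.8, -0.5, -4.0]
width: 0.0217
```

```bash
python3 - <<'E'
from h import *
import json
s=get_state(); cv2.imwrite("pics/w4.png",grab_frame("wrist")); print(s["q"],s["eef_pos"],s["ee_rot"],s["t"],s["width"],s["force"])
json.dump([list(s["eef_pos"]),list(s["ee_rot"])],open("w4.json","w"))
E
```

```text
[ 2.09419743e-01  2.27498650e-01 -2.53825324e-01 -2.61556268e-05
 -1.08853812e+00 -2.23424432e+00] [ 0.57486529 -0.07389616  0.21422857] [3.14099905e+00 7.21778920e-04 2.68755207e+00] 5.3 0.0217242369592376 [ 0.76536611 -0.49692805 -3.98472561]
```

View pics/w4.png

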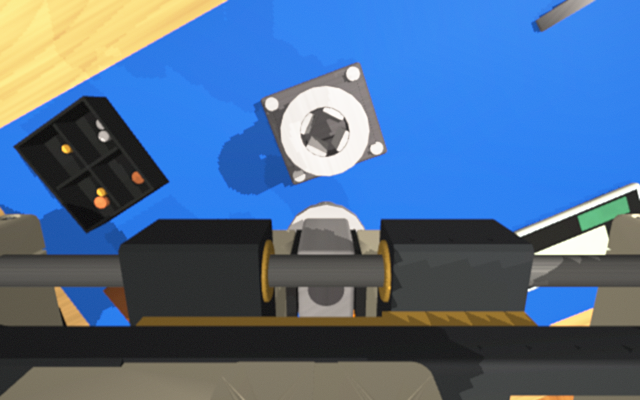

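```bash
python3 - <<'E'
from h import *
import json
from scipy.optimize import least_squares
np.set_printoptions(precision=4,suppress=True)
P=json.load(open("w4.json"))
im=cv2.imread("pics/w4.png");g=im.min(2)
x0,y0=255,55
m=(g[55:195,255:395]>170).astype(np.uint8)
n,l,st,_=cv2.connectedComponentsWithStats(m);i=1+st[1:,4].argmax();mm=(l==i).astype(np.uint8)
cs,h=cv2.findContours(mm,cv2.RETR_CCOMP,cv2.CHAIN_APPROX_NONE)
for c in sorted(cs,key=len,reverse=True)[:2]:
    e=cv2.fitEllipse(c);print(len(c),(e[0][0]+x0,e[0][1]+y0),e[1],px2z("wrist",(e[0][0]+x0,e[0][1]+y0),.096,P))
c=max(cs,key=len)[:,0,:]+[x0,y0]
pts=np.array([px2z("wrist",p,.096,P)[:2] for p in c])
f=lambda q:np.hypot(pts[:,0]-q[0],pts[:,1]-q[1])-q[2]
r=least_squares(f,[.53,-.053,.032],loss='soft_l1',f_scale=.0005);print(r.x,np.abs(r.fun).mean())
b=[px2z("wrist",u,.016,P) for u in((272,104),(353,74),(377,149),(299,176))];b=np.array(b);print(b,b.mean(0))
for i in range(4): d=b[(i+1)%4]-b[i];print(np.linalg.norm(d),np.degrees(np.arctan2(d[1],d[0])))
crop("pics/w4.png",255,50,395,330,2.1,"pics/w4a.png")
E
```

```text
251 (324.62353515625, 130.57959747314453) (87.75003051757812, 89.17364501953125) [ 0.5298 -0.0523  0.096 ]
158 (324.62779998779297, 131.4960708618164) (45.46533203125, 46.138275146484375) [ 0.5304 -0.0526  0.096 ]
[ 0.5307 -0.0528  0.032 ] 0.0001869698763104636
[[ 0.4908 -0.0886  0.016 ]
 [ 0.4999 -0.009   0.016 ]
 [ 0.5727 -0.017   0.016 ]
 [ 0.5633 -0.0972  0.016 ]] [ 0.5317 -0.0529  0.016 ]
0.08016739773871548 83.44377919949348
0.07316868851435776 -6.276183645639762
0.08079308859178211 -96.69232898541316
0.07297637941458132 173.2334844636115
```

View pics/w4a.png

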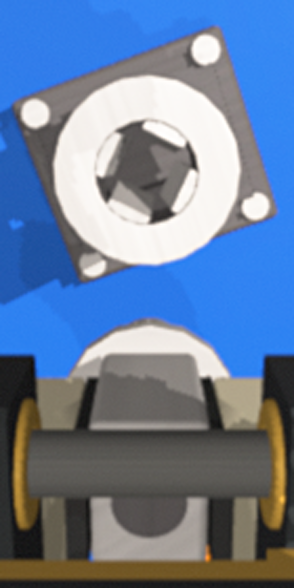

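Call:
move_arm --rows '[{"delta_pos":[-1.42,0.71,0],"delta_rot":[0,0,0],"hand":1.5},{"delta_pos":[-2,1,0],"delta_rot":[0,0,0],"hand":1.5},{"delta_pos":[-1,0.4,0],"delta_rot":[0,0,0],"hand":1.5},{"delta_pos":[0,0,0],"delta_rot":[0,0,0],"hand":1.5},{"delta_pos":[0,0,-1.5],"delta_rot":[0,0,0],"hand":1.5},{"delta_pos":[0,0,-1.5],"delta_rot":[0,0,0],"hand":1.5},{"delta_pos":[0,0,-1],"delta_rot":[0,0,0],"hand":1.5},{"delta_pos":[0,0,-1],"delta_rot":[0,0,0],"hand":1.5},{"delta_pos":[0,0,-1],"delta_rot":[0,0,0],"hand":1.5},{"delta_pos":[0,0,0],"delta_rot":[0,0,0],"hand":1.5}]'

```text
t: 6.35
eef_pos: [0.53, -0.0538, 0.152]
ee_rot: [-3.14, -0.002, 2.685]
force: [-0.2, -0.8, -5.1]
width: 0.0218
```

```bash
python3 - <<'E'
from h import *
import json
s=get_state(); cv2.imwrite("pics/w5.png",grab_frame("wrist"));cv2.imwrite("pics/s5.png",grab_frame("side")); print(s["q"],s["eef_pos"],s["ee_rot"],s["t"],s["width"],s["force"],s["moment"])
crop("pics/s5.png",310,100,440,260,4,"pics/s5a.png")
E
```

```text
[ 2.66894251e-01  2.13432738e-01 -4.31287449e-01 -3.29130200e-04
 -9.28548345e-01 -2.29369624e+00] [ 0.53001272 -0.05382803  0.15204715] [-3.14015439e+00 -2.02793491e-03  2.68538806e+00] 6.35 0.021817451311758065 [-0.22592487 -0.75774719 -5.11432728] [-0.05904951  0.10235123 -0.00046006]
```

View pics/s5a.png

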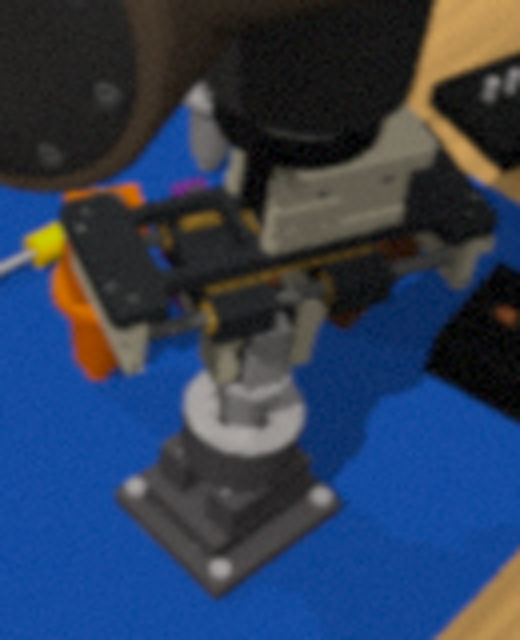

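Call:
move_arm --rows '[{"delta_pos":[0.03,0.05,0],"delta_rot":[0,0,0],"hand":1.5},{"delta_pos":[0.03,0.05,0],"delta_rot":[0,0,0],"hand":1.5},{"delta_pos":[0,0,-0.3],"delta_rot":[0,0,0],"hand":1.5},{"delta_pos":[0,0,-0.3],"delta_rot":[0,0,0],"hand":1.5},{"delta_pos":[0,0,-0.3],"delta_rot":[0,0,0],"hand":1.5},{"delta_pos":[0,0,-0.2],"delta_rot":[0,0,0],"hand":1.5},{"delta_pos":[0,0,-0.1],"delta_rot":[0,0,0],"hand":1.5},{"delta_pos":[0,0,0],"delta_rot":[0,0,0],"hand":1.5},{"delta_pos":[0,0,0],"delta_rot":[0,0,0],"hand":1.5},{"delta_pos":[0,0,0],"delta_rot":[0,0,0],"hand":1.5}]'

```text
t: 7.45
eef_pos: [0.531, -0.0527, 0.1415]
ee_rot: [-3.141, -0.0, 2.686]
force: [-1.3, -0.3, -4.7]
width: 0.0217
```

```bash
python3 - <<'E'
from h import *
s=get_state();print(s["q"],s["eef_pos"],s["ee_rot"],s["t"],s["width"],s["force"],s["moment"])
E
```

```text
[ 2.68766447e-01  2.25593654e-01 -4.43692524e-01  2.37266773e-05
 -9.02077126e-01 -2.29547559e+00] [ 0.53101079 -0.05269246  0.14148933] [-3.14120287e+00 -4.12167900e-04  2.68569448e+00] 7.45 0.021668447326643046 [-1.25617326 -0.27104548 -4.707413  ] [-0.47603156  0.47674236 -0.0059835 ]
```

Call:
move_arm --rows '[{"delta_pos":[0,0,-0.05],"delta_rot":[0,0,0],"hand":1.5},{"delta_pos":[0,0,-0.05],"delta_rot":[0,0,0],"hand":1.5},{"delta_pos":[0,0,-0.05],"delta_rot":[0,0,0],"hand":1.5},{"delta_pos":[0,0,-0.05],"delta_rot":[0,0,0],"hand":1.5},{"delta_pos":[0,0,-0.05],"delta_rot":[0,0,0],"hand":1.5},{"delta_pos":[0,0,-0.05],"delta_rot":[0,0,0],"hand":1.5},{"delta_pos":[0,0,-0.05],"delta_rot":[0,0,0],"hand":1.5},{"delta_pos":[0,0,0],"delta_rot":[0,0,0],"hand":1.5},{"delta_pos":[0,0,0],"delta_rot":[0,0,3],"hand":1.5},{"delta_pos":[0,0,-0.02],"delta_rot":[0,0,5.8],"hand":1.5}]'

```text
t: 8.45
eef_pos: [0.5311, -0.0529, 0.1377]
ee_rot: [-3.141, -0.0, 2.842]
force: [-3.3, -4.0, -3.4]
width: 0.0218
```

```bash
python3 - <<'E'
from h import *
s=get_state();print(s["q"],s["eef_pos"],s["ee_rot"],s["t"],s["width"],s["force"],s["moment"])
E
```

```text
[ 2.68582194e-01  2.29963437e-01 -4.48188383e-01  4.59611349e-04
 -8.93288075e-01 -2.13944027e+00] [ 0.53105427 -0.05290101  0.13774875] [-3.14094448e+00 -3.49601165e-04  2.84181901e+00] 8.45 0.021778984635557486 [-3.26996402 -4.04932531 -3.42121025] [-1.94869846  1.1694393  -0.00269808]
```

Call:
move_arm --rows '[{"delta_pos":[-0.01,-0.02,-0.01],"delta_rot":[0,0,5.8],"hand":1.5},{"delta_pos":[-0.02,-0.02,-0.01],"delta_rot":[0,0,5.8],"hand":1.5},{"delta_pos":[-0.01,-0.01,-0.01],"delta_rot":[0,0,5.8],"hand":1.5},{"delta_pos":[0,0,-0.02],"delta_rot":[0,0,5.8],"hand":1.5},{"delta_pos":[0,0,-0.02],"delta_rot":[0,0,5.8],"hand":1.5},{"delta_pos":[0,0,-0.02],"delta_rot":[0,0,5.8],"hand":1.5},{"delta_pos":[0,0,-0.02],"delta_rot":[0,0,5.8],"hand":1.5},{"delta_pos":[0,0,-0.02],"delta_rot":[0,0,5.8],"hand":1.5},{"delta_pos":[0,0,-0.02],"delta_rot":[0,0,5.8],"hand":1.5},{"delta_pos":[0,0,-0.02],"delta_rot":[0,0,5.8],"hand":1.5}]'

```text
t: 9.45
eef_pos: [0.5307, -0.053, 0.136]
ee_rot: [3.141, -0.0, -2.427]
force: [-2.9, -2.9, -3.4]
width: 0.0217
```

```bash
python3 - <<'E'
from h import *
s=get_state();print(s["q"],s["eef_pos"],s["ee_rot"],s["t"],s["width"],s["force"],s["moment"])
E
```

```text
[ 2.68137382e-01  2.31453528e-01 -4.50736955e-01 -2.15259134e-04
 -8.88886282e-01 -1.12469404e+00] [ 0.5307334  -0.05302499  0.13598733] [ 3.14132092e+00 -1.80914607e-04 -2.42748866e+00] 9.45 0.021680351619339955 [-2.89180746 -2.92777624 -3.37903553] [-0.9617695   1.27237161 -0.04600819]
```

Call:
move_arm --rows '[{"delta_pos":[-0.02,-0.02,-0.02],"delta_rot":[0,0,5.8],"hand":1.5},{"delta_pos":[-0.02,-0.02,-0.02],"delta_rot":[0,0,5.8],"hand":1.5},{"delta_pos":[-0.01,-0.02,-0.02],"delta_rot":[0,0,5.8],"hand":1.5},{"delta_pos":[0,0,-0.02],"delta_rot":[0,0,5.8],"hand":1.5},{"delta_pos":[0,0,-0.02],"delta_rot":[0,0,5.8],"hand":1.5},{"delta_pos":[0,0,-0.02],"delta_rot":[0,0,5.8],"hand":1.5},{"delta_pos":[0,0,-0.02],"delta_rot":[0,0,5.8],"hand":1.5},{"delta_pos":[0,0,-0.02],"delta_rot":[0,0,5.8],"hand":1.5},{"delta_pos":[0,0,-0.02],"delta_rot":[0,0,5.8],"hand":1.5},{"delta_pos":[0,0,-0.02],"delta_rot":[0,0,5.8],"hand":1.5}]'

```text
t: 10.45
eef_pos: [0.5304, -0.0532, 0.1341]
ee_rot: [-3.141, 0.001, -1.415]
force: [-4.0, -0.3, -2.9]
width: 0.0219
```

```bash
python3 - <<'E'
from h import *
s=get_state();print(s["q"],s["eef_pos"],s["ee_rot"],s["t"],s["width"],s["force"],s["moment"])
E
```

```text
[ 2.67647077e-01  2.33019912e-01 -4.53695795e-01 -8.12502291e-04
 -8.83776014e-01 -1.11524114e-01] [ 0.53039989 -0.05319924  0.13405667] [-3.14136003e+00  6.58313371e-04 -1.41518851e+00] 10.45 0.021949999854817017 [-3.99783469 -0.26342602 -2.87101458] [-0.01603929  1.44398671 -0.07611593]
```

Call:
move_arm --rows '[{"delta_pos":[-0.02,0,-0.02],"delta_rot":[0,0,5.8],"hand":1.5},{"delta_pos":[-0.02,0,-0.02],"delta_rot":[0,0,5.8],"hand":1.5},{"delta_pos":[-0.02,0,-0.02],"delta_rot":[0,0,5.8],"hand":1.5},{"delta_pos":[0,0,-0.02],"delta_rot":[0,0,5.8],"hand":1.5},{"delta_pos":[0,0,-0.02],"delta_rot":[0,0,5.8],"hand":1.5},{"delta_pos":[0,0,-0.02],"delta_rot":[0,0,5.8],"hand":1.5},{"delta_pos":[0,0,-0.02],"delta_rot":[0,0,5.8],"hand":1.5},{"delta_pos":[0,0,-0.02],"delta_rot":[0,0,5.8],"hand":1.5},{"delta_pos":[0,0,-0.02],"delta_rot":[0,0,5.8],"hand":1.5},{"delta_pos":[0,0,-0.02],"delta_rot":[0,0,5.8],"hand":1.5}]'

```text
t: 11.45
eef_pos: [0.5303, -0.0532, 0.1325]
ee_rot: [-3.141, -0.001, -0.403]
force: [-3.0, -1.2, -0.7]
width: 0.0217
```

```bash
python3 - <<'E'
from h import *
s=get_state();print(s["q"],s["eef_pos"],s["ee_rot"],s["t"],s["width"],s["force"],s["moment"])
cv2.imwrite("pics/w6.png",grab_frame("wrist"));cv2.imwrite("pics/s6.png",grab_frame("side"))
crop("pics/s6.png",310,100,440,260,3.7,"pics/s6a.png")
E
```

```text
[ 2.67900096e-01  2.34157538e-01 -4.56750750e-01 -3.14377138e-04
 -8.78609609e-01  9.00397844e-01] [ 0.53029296 -0.05324071  0.13247199] [-3.14060854e+00 -8.51197097e-04 -4.02699293e-01] 11.45 0.021724350500003455 [-3.04588197 -1.17341989 -0.70818031] [-0.30781354  1.34547039 -0.06767536]
```

View pics/s6a.png

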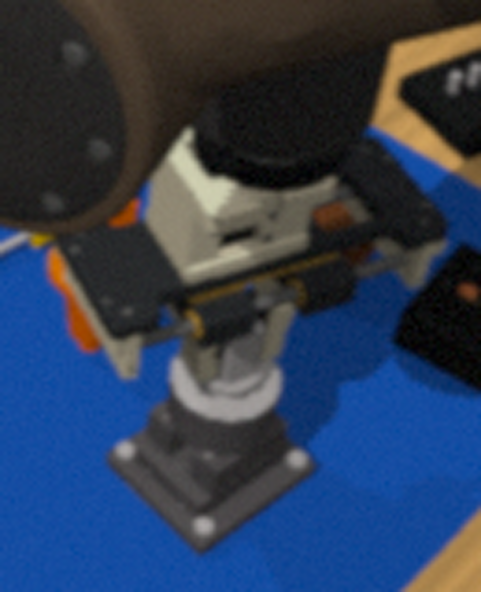

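View pics/w6.png

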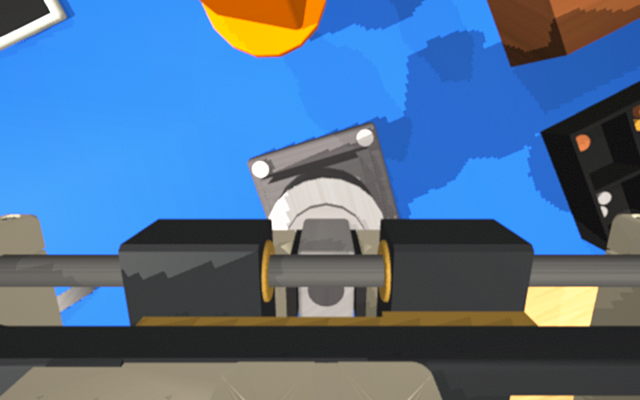

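Call:
move_arm --rows '[{"delta_pos":[-0.02,-0.01,-0.02],"delta_rot":[0,0,5.8],"hand":1.5},{"delta_pos":[-0.02,-0.01,-0.02],"delta_rot":[0,0,5.8],"hand":1.5},{"delta_pos":[0,0,-0.02],"delta_rot":[0,0,5.8],"hand":1.5},{"delta_pos":[0,0,-0.02],"delta_rot":[0,0,5.8],"hand":1.5},{"delta_pos":[0,0,-0.02],"delta_rot":[0,0,5.8],"hand":1.5},{"delta_pos":[0,0,-0.02],"delta_rot":[0,0,5.8],"hand":1.5},{"delta_pos":[0,0,-0.02],"delta_rot":[0,0,5.8],"hand":1.5},{"delta_pos":[0,0,-0.02],"delta_rot":[0,0,5.8],"hand":1.5},{"delta_pos":[0,0,-0.02],"delta_rot":[0,0,5.8],"hand":1.5},{"delta_pos":[0,0,-0.02],"delta_rot":[0,0,5.8],"hand":1.5}]'

```text
t: 12.55
eef_pos: [0.5303, -0.0534, 0.1308]
ee_rot: [3.141, -0.002, 0.606]
force: [-3.3, 1.5, 1.5]
width: 0.0223
```

```bash
python3 - <<'E'
from h import *
s=get_state();print(s["q"],s["eef_pos"],s["ee_rot"],s["t"],s["width"],s["force"],s["moment"])
E
```

```text
[ 2.67715655e-01  2.35620036e-01 -4.59374197e-01 -1.96272651e-04
 -8.73671766e-01  1.90935598e+00] [ 0.5302563  -0.05337967  0.13082792] [ 3.14102730e+00 -2.05945649e-03  6.06150038e-01] 12.55 0.022262583841615734 [-3.34338524  1.50215728  1.485274  ] [ 0.08560926  1.32098792 -0.1584825 ]
```

Call:
move_arm --rows '[{"delta_pos":[-0.02,0,-0.02],"delta_rot":[0,0,5.8],"hand":1.5},{"delta_pos":[-0.01,0,-0.02],"delta_rot":[0,0,5.8],"hand":1.5},{"delta_pos":[0,0,-0.02],"delta_rot":[0,0,5.8],"hand":1.5},{"delta_pos":[0,0,-0.02],"delta_rot":[0,0,5.8],"hand":1.5},{"delta_pos":[0,0,-0.02],"delta_rot":[0,0,5.8],"hand":1.5},{"delta_pos":[0,0,-0.02],"delta_rot":[0,0,5.8],"hand":1.5},{"delta_pos":[0,0,-0.02],"delta_rot":[0,0,5.8],"hand":1.5},{"delta_pos":[0,0,-0.02],"delta_rot":[0,0,5.8],"hand":1.5},{"delta_pos":[0,0,-0.02],"delta_rot":[0,0,5.8],"hand":1.5},{"delta_pos":[0,0,-0.02],"delta_rot":[0,0,5.8],"hand":1.5}]'

```text
t: 13.55
eef_pos: [0.5303, -0.0534, 0.1292]
ee_rot: [3.139, -0.001, 1.619]
force: [-3.2, 0.7, 5.0]
width: 0.0217
```

```bash
python3 - <<'E'
from h import *
s=get_state();print(s["q"],s["eef_pos"],s["ee_rot"],s["t"],s["width"],s["force"],s["moment"])
E
```

```text
[ 2.67869016e-01  2.37161972e-01 -4.61848463e-01  1.30219758e-04
 -8.68960404e-01  2.92142904e+00] [ 0.53028254 -0.05338567  0.12923166] [ 3.13881360e+00 -5.19780169e-04  1.61858639e+00] 13.55 0.021663910171953592 [-3.1863314   0.69810158  5.0365435 ] [ 0.0694623   1.36082015 -0.23296916]
```

Call:
move_arm --rows '[{"delta_pos":[0,0,0],"delta_rot":[0,0,-5.8],"hand":1.5},{"delta_pos":[0,0,-0.02],"delta_rot":[0,0,-5.8],"hand":1.5},{"delta_pos":[0,0,-0.02],"delta_rot":[0,0,-5.8],"hand":1.5},{"delta_pos":[0,0,-0.02],"delta_rot":[0,0,-5.8],"hand":1.5},{"delta_pos":[0,0,-0.02],"delta_rot":[0,0,-5.8],"hand":1.5},{"delta_pos":[0,0,-0.02],"delta_rot":[0,0,-5.8],"hand":1.5},{"delta_pos":[0,0,-0.02],"delta_rot":[0,0,-5.8],"hand":1.5},{"delta_pos":[0,0,-0.02],"delta_rot":[0,0,-5.8],"hand":1.5},{"delta_pos":[0,0,-0.01],"delta_rot":[0,0,-5.8],"hand":1.5},{"delta_pos":[0,0,-0.01],"delta_rot":[0,0,-5.8],"hand":1.5}]'

```text
t: 14.55
eef_pos: [0.5303, -0.0533, 0.1279]
ee_rot: [3.14, -0.003, 0.599]
force: [-4.7, 1.9, 6.2]
width: 0.0216
```

```bash
python3 - <<'E'
from h import *
s=get_state();print(s["q"],s["eef_pos"],s["ee_rot"],s["t"],s["width"],s["force"],s["moment"])
E
```

```text
[ 2.68116608e-01  2.38738323e-01 -4.63606318e-01  3.70496675e-04
 -8.65674892e-01  1.90150891e+00] [ 0.53025274 -0.05333364  0.12786165] [ 3.14042350e+00 -2.53445595e-03  5.99070413e-01] 14.55 0.021633177437777772 [-4.72170204  1.8872212   6.21487366] [0.34756925 1.82668834 0.28554013]
```

Call:
move_arm --rows '[{"delta_pos":[0,0,-0.01],"delta_rot":[0,0,-5.8],"hand":1.5},{"delta_pos":[0,0,-0.01],"delta_rot":[0,0,-5.8],"hand":1.5},{"delta_pos":[0,0,-0.01],"delta_rot":[0,0,-5.8],"hand":1.5},{"delta_pos":[0,0,-0.01],"delta_rot":[0,0,-5.8],"hand":1.5},{"delta_pos":[0,0,-0.01],"delta_rot":[0,0,-5.8],"hand":1.5},{"delta_pos":[0,0,-0.01],"delta_rot":[0,0,-5.8],"hand":1.5},{"delta_pos":[0,0,-0.01],"delta_rot":[0,0,-5.8],"hand":1.5},{"delta_pos":[0,0,-0.01],"delta_rot":[0,0,-5.8],"hand":1.5},{"delta_pos":[0,0,-0.01],"delta_rot":[0,0,-5.8],"hand":1.5},{"delta_pos":[0,0,-0.01],"delta_rot":[0,0,-5.8],"hand":1.5}]'

```text
t: 15.55
eef_pos: [0.5303, -0.0533, 0.1269]
ee_rot: [-3.14, -0.002, -0.413]
force: [-3.9, 2.0, 6.5]
width: 0.0216
```

```bash
python3 - <<'E'
from h import *
s=get_state();print(s["q"],s["eef_pos"],s["ee_rot"],s["t"],s["width"],s["force"],s["moment"])
cv2.imwrite("pics/w7.png",grab_frame("wrist"));crop("pics/w7.png",240,130,420,330,3,"pics/w7a.png")
E
```

```text
[ 2.68170050e-01  2.39908164e-01 -4.64669359e-01  3.17834993e-04
 -8.63431723e-01  8.89233418e-01] [ 0.5302627  -0.05328837  0.12689761] [-3.14002484e+00 -2.31695487e-03 -4.13188472e-01] 15.55 0.021583335912875194 [-3.87464444  1.97136052  6.54367278] [0.64331855 2.01949529 0.31563256]
```

View pics/w7a.png

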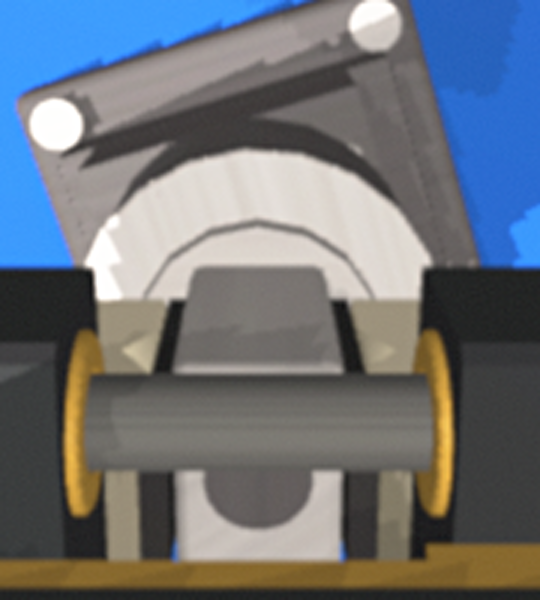

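Call:
move_arm --rows '[{"delta_pos":[0,0,-0.01],"delta_rot":[0,0,-5.8],"hand":1.5},{"delta_pos":[0,0,-0.01],"delta_rot":[0,0,-5.8],"hand":1.5},{"delta_pos":[0,0,-0.01],"delta_rot":[0,0,-5.8],"hand":1.5},{"delta_pos":[0,0,-0.01],"delta_rot":[0,0,-5.8],"hand":1.5},{"delta_pos":[0,0,-0.01],"delta_rot":[0,0,-5.8],"hand":1.5},{"delta_pos":[0,0,-0.01],"delta_rot":[0,0,-5.8],"hand":1.5},{"delta_pos":[0,0,-0.01],"delta_rot":[0,0,-5.8],"hand":1.5},{"delta_pos":[0,0,-0.01],"delta_rot":[0,0,-5.8],"hand":1.5},{"delta_pos":[0,0,0],"delta_rot":[0,0,-5.8],"hand":1.5},{"delta_pos":[0,0,0],"delta_rot":[0,0,-5.8],"hand":1.5}]'

```text
t: 16.6
eef_pos: [0.5303, -0.0532, 0.1261]
ee_rot: [-3.139, 0.0, -1.425]
force: [-5.1, 0.8, 6.4]
width: 0.0218
```

```bash
python3 - <<'E'
from h import *
s=get_state();print(s["q"],s["eef_pos"],s["ee_rot"],s["t"],s["width"],s["force"],s["moment"])
E
```

```text
[ 2.68271557e-01  2.40802590e-01 -4.65537671e-01  2.55334484e-04
 -8.61628479e-01 -1.22960502e-01] [ 0.53026309 -0.05321828  0.12613821] [-3.13876261e+00  1.54026379e-04 -1.42531905e+00] 16.6 0.021794088093359962 [-5.05077459  0.83949974  6.41980663] [0.79886758 2.05101961 0.39212801]
```

Call:
move_arm --rows '[{"delta_pos":[-0.01,0,-0.01],"delta_rot":[0,0,-5.8],"hand":1.5},{"delta_pos":[-0.01,0,-0.01],"delta_rot":[0,0,-5.8],"hand":1.5},{"delta_pos":[-0.01,0,-0.01],"delta_rot":[0,0,-5.8],"hand":1.5},{"delta_pos":[0,0,-0.01],"delta_rot":[0,0,-5.8],"hand":1.5},{"delta_pos":[0,0,-0.01],"delta_rot":[0,0,-5.8],"hand":1.5},{"delta_pos":[0,0,-0.01],"delta_rot":[0,0,-5.8],"hand":1.5},{"delta_pos":[0,0,-0.01],"delta_rot":[0,0,-5.8],"hand":1.5},{"delta_pos":[0,0,-0.01],"delta_rot":[0,0,-5.8],"hand":1.5},{"delta_pos":[0,0,0],"delta_rot":[0,0,-5.8],"hand":1.5},{"delta_pos":[0,0,0],"delta_rot":[0,0,-5.8],"hand":1.5}]'

```text
t: 17.6
eef_pos: [0.5304, -0.0532, 0.1258]
ee_rot: [-3.14, 0.003, -2.437]
force: [-4.8, 1.7, 10.3]
width: 0.0218
```

```bash
python3 - <<'E'
from h import *
s=get_state();print(s["q"],s["eef_pos"],s["ee_rot"],s["t"],s["width"],s["force"],s["moment"])
cv2.imwrite("pics/w8.png",grab_frame("wrist"));crop("pics/w8.png",240,130,420,330,3,"pics/w8a.png")
cv2.imwrite("pics/s8.png",grab_frame("scene"));crop("pics/s8.png",240,150,340,260,5,"pics/s8a.png")
E
```

```text
[ 2.68447779e-01  2.40891049e-01 -4.66506188e-01  5.86883525e-04
 -8.59714389e-01 -1.13542298e+00] [ 0.53037328 -0.05318971  0.12580224] [-3.13963421  0.00315276 -2.43738622] 17.6 0.021771194617313364 [-4.78936903  1.69565173 10.27717465] [0.8927458 2.1667278 0.4052594]
```

View pics/w8a.png

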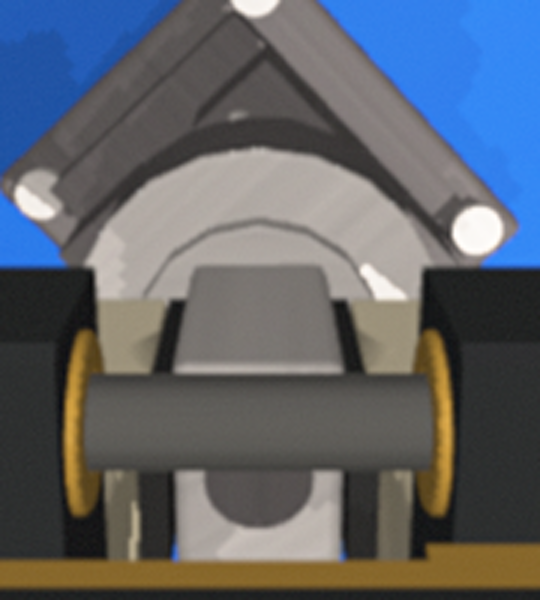

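View pics/s8a.png

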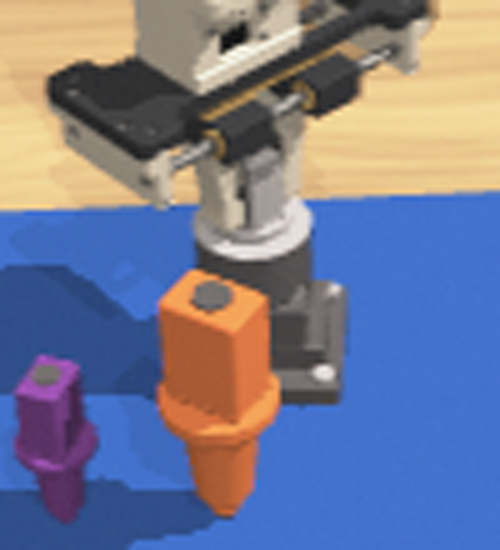

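Call:
move_arm --rows '[{"delta_pos":[0,0,-0.01],"delta_rot":[0,0,-5.8],"hand":1.5},{"delta_pos":[0,0,-0.01],"delta_rot":[0,0,-5.8],"hand":1.5},{"delta_pos":[0,0,-0.01],"delta_rot":[0,0,-5.8],"hand":1.5},{"delta_pos":[0,0,0],"delta_rot":[0,0,-5.8],"hand":1.5},{"delta_pos":[0,0,0],"delta_rot":[0,0,-5.8],"hand":1.5},{"delta_pos":[0,0,0],"delta_rot":[0,0,-5.8],"hand":1.5},{"delta_pos":[0,0,0],"delta_rot":[0,0,-5.8],"hand":1.5},{"delta_pos":[0,0,0],"delta_rot":[0,0,-5.8],"hand":1.5},{"delta_pos":[0,0,0],"delta_rot":[0,0,-3],"hand":1.5},{"delta_pos":[0,0,0],"delta_rot":[0,0,0],"hand":1.5}]'

```text
t: 18.7
eef_pos: [0.5304, -0.0533, 0.1256]
ee_rot: [3.14, 0.004, 2.985]
force: [-4.7, 2.1, 11.6]
width: 0.0216
```

```bash
python3 - <<'E'
from h import *
s=get_state();print(s["q"],s["eef_pos"],s["ee_rot"],s["t"],s["width"],s["force"],s["moment"])
E
```

```text
[ 2.68333889e-01  2.41077324e-01 -4.66726505e-01  6.90808449e-04
 -8.59168824e-01 -1.99581599e+00] [ 0.53042166 -0.05326412  0.12564756] [3.14049422 0.0036998  2.98535499] 18.7 0.021566353589915387 [-4.74580853  2.13168675 11.59294451] [ 0.57983013  2.07311663 -0.05754312]
```

Call:
move_arm --rows '[{"delta_pos":[-0.02,0.01,0.03],"delta_rot":[0,0,0],"hand":1.5},{"delta_pos":[-0.02,0.01,0.03],"delta_rot":[0,0,0],"hand":1.5},{"delta_pos":[-0.01,0,0.03],"delta_rot":[0,0,0],"hand":1.5},{"delta_pos":[0,0,0],"delta_rot":[0,0,0],"hand":1.5},{"delta_pos":[0,0,0],"delta_rot":[0,0,0],"hand":2.4},{"delta_pos":[0,0,0],"delta_rot":[0,0,0],"hand":3},{"delta_pos":[0,0,0],"delta_rot":[0,0,0],"hand":4},{"delta_pos":[0,0,0],"delta_rot":[0,0,0],"hand":5},{"delta_pos":[0,0,0],"delta_rot":[0,0,0],"hand":5},{"delta_pos":[0,0,0],"delta_rot":[0,0,0],"hand":5}]'

```text
t: 19.7
eef_pos: [0.5283, -0.0536, 0.1245]
ee_rot: [3.142, 0.0, 2.989]
force: [0.2, -0.0, -0.3]
width: 0.0495
```

```bash
python3 - <<'E'
from h import *
s=get_state();print(s["q"],s["eef_pos"],s["ee_rot"],s["t"],s["width"],s["force"],s["moment"])
cv2.imwrite("pics/w9.png",grab_frame("wrist"));crop("pics/w9.png",240,130,420,330,3,"pics/w9a.png")
E
```

```text
[ 2.68352403e-01  2.41338058e-01 -4.69285544e-01  1.23011715e-05
 -8.60123305e-01 -1.99138440e+00] [ 0.52832285 -0.05364202  0.12451653] [3.14158099e+00 4.89188938e-05 2.98936501e+00] 19.7 0.04949036551911603 [ 0.16637921 -0.04038553 -0.34558697] [-0.01530065  0.00376575  0.02656536]
```

View pics/w9a.png

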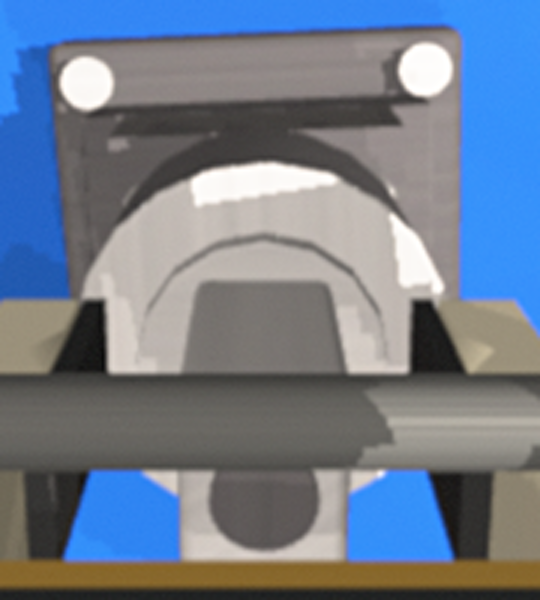

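Call:
move_arm --rows '[{"delta_pos":[0.1,0,0],"delta_rot":[0,0,0],"hand":5},{"delta_pos":[0.1,0,1],"delta_rot":[0,0,0],"hand":5},{"delta_pos":[0,0,2],"delta_rot":[0,0,0],"hand":5},{"delta_pos":[0,0,3],"delta_rot":[0,0,0],"hand":5},{"delta_pos":[0,0,3],"delta_rot":[0,0,8.5],"hand":5},{"delta_pos":[0,1,2.5],"delta_rot":[0,0,8.5],"hand":5},{"delta_pos":[0,2,1],"delta_rot":[0,0,8.5],"hand":5},{"delta_pos":[0,3,0],"delta_rot":[0,0,8.5],"hand":5},{"delta_pos":[0,3,0],"delta_rot":[0,0,8.5],"hand":5},{"delta_pos":[0,3,0],"delta_rot":[0,0,8.5],"hand":5}]'

```text
t: 20.75
eef_pos: [0.5303, 0.0673, 0.2507]
ee_rot: [-3.141, 0.001, -2.398]
force: [2.1, 0.4, -0.1]
width: 0.0502
```

Call:
move_arm --rows '[{"delta_pos":[0,3,0],"delta_rot":[0,0,8.5],"hand":5},{"delta_pos":[0,2.5,0],"delta_rot":[0,0,8.5],"hand":5},{"delta_pos":[0,0,0],"delta_rot":[0,0,8.5],"hand":5},{"delta_pos":[0,0,0],"delta_rot":[0,0,8.5],"hand":5},{"delta_pos":[0,0,0],"delta_rot":[0,0,8.5],"hand":5},{"delta_pos":[0,0,0],"delta_rot":[0,0,8.5],"hand":5},{"delta_pos":[0,0,0],"delta_rot":[0,0,8.5],"hand":5},{"delta_pos":[0,0,0],"delta_rot":[0,0,8.5],"hand":5},{"delta_pos":[0,0,0],"delta_rot":[0,0,8.5],"hand":5},{"delta_pos":[0,0,0],"delta_rot":[0,0,8.5],"hand":5}]'

```text
t: 21.75
eef_pos: [0.5304, 0.1213, 0.2504]
ee_rot: [-3.141, -0.0, -0.914]
force: [-0.1, 0.2, 0.5]
width: 0.0499
```

```bash
python3 - <<'E'
from h import *
import json
s=get_state();cv2.imwrite("pics/w10.png",grab_frame("wrist"));print(s["q"],s["eef_pos"],s["ee_rot"],s["t"])
cv2.imwrite("pics/side10.png",grab_frame("side"));crop("pics/side10.png",310,100,440,260,4,"pics/side10a.png")
E
```

```text
[ 5.85231521e-01  1.41853519e-01 -2.75476595e-01  1.49188322e-04
 -1.15279520e+00  7.16046030e-02] [0.53036582 0.12130928 0.25043567] [-3.14093312e+00 -1.84040896e-04 -9.13899749e-01] 21.75
```

View pics/w10.png

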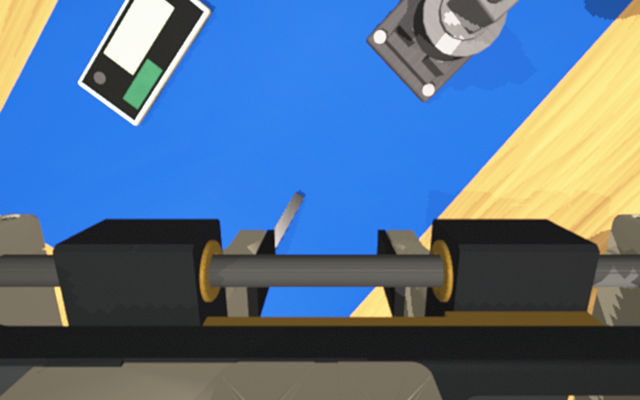

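View pics/side10a.png

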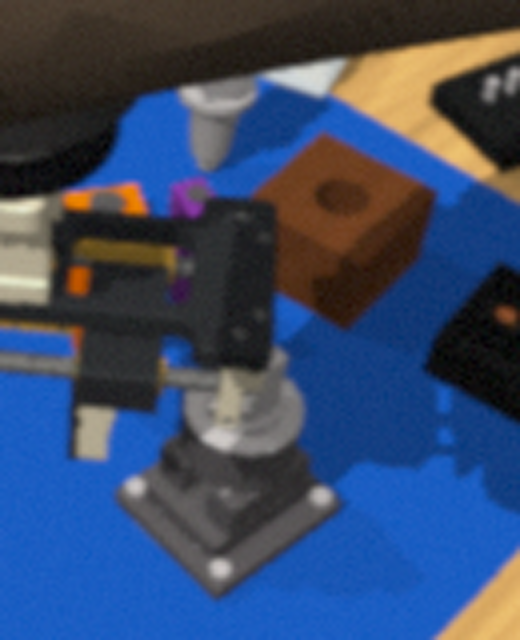

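Call:
move_arm --rows '[{"delta_pos":[0,0,0],"delta_rot":[0,0,8.5],"hand":5},{"delta_pos":[0,0,0],"delta_rot":[0,0,8.5],"hand":5},{"delta_pos":[0,0,0],"delta_rot":[0,0,8.5],"hand":5},{"delta_pos":[0,0,0],"delta_rot":[0,0,8.5],"hand":5},{"delta_pos":[0,0,0],"delta_rot":[0,0,8.5],"hand":5},{"delta_pos":[0,0,0],"delta_rot":[0,0,8.5],"hand":5},{"delta_pos":[0,0,0],"delta_rot":[0,0,8.5],"hand":5},{"delta_pos":[0,0,0],"delta_rot":[0,0,8.5],"hand":5},{"delta_pos":[0,0,0],"delta_rot":[0,0,8.5],"hand":5},{"delta_pos":[0,0,0],"delta_rot":[0,0,8.5],"hand":5}]'

```text
t: 22.85
eef_pos: [0.5303, 0.1213, 0.2501]
ee_rot: [3.142, -0.0, 0.564]
force: [-0.5, 0.2, 0.2]
width: 0.0499
```

Call:
move_arm --rows '[{"delta_pos":[0,1,0],"delta_rot":[0,0,8.5],"hand":5},{"delta_pos":[0,2,0],"delta_rot":[0,0,8.5],"hand":5},{"delta_pos":[0,2,0],"delta_rot":[0,0,8.5],"hand":5},{"delta_pos":[0,1,0],"delta_rot":[0,0,8.5],"hand":5},{"delta_pos":[0,0,0],"delta_rot":[0,0,8.5],"hand":5},{"delta_pos":[0,0,0],"delta_rot":[0,0,8.5],"hand":5},{"delta_pos":[0,0,0],"delta_rot":[0,0,8.5],"hand":5},{"delta_pos":[0,0,0],"delta_rot":[0,0,5.0],"hand":5},{"delta_pos":[0,0,0],"delta_rot":[0,0,0],"hand":5},{"delta_pos":[0,0,0],"delta_rot":[0,0,0],"hand":5}]'

```text
t: 23.85
eef_pos: [0.5303, 0.1814, 0.2499]
ee_rot: [3.141, -0.0, 1.684]
force: [0.2, 0.2, 0.2]
width: 0.0503
```

```bash
python3 - <<'E'
from h import *
import json
s=get_state();cv2.imwrite("pics/w11.png",grab_frame("wrist"));print(s["q"],s["eef_pos"],s["ee_rot"],s["t"])
json.dump([list(s["eef_pos"]),list(s["ee_rot"])],open("w11.json","w"))
E
```

```text
[ 6.78809652e-01  1.69983919e-01 -2.42394844e-01  7.25071179e-05
 -1.15808718e+00  2.57586007e+00] [0.53032689 0.18135341 0.24989504] [ 3.14127814e+00 -1.21016660e-04  1.68390249e+00] 23.85
```

View pics/w11.png

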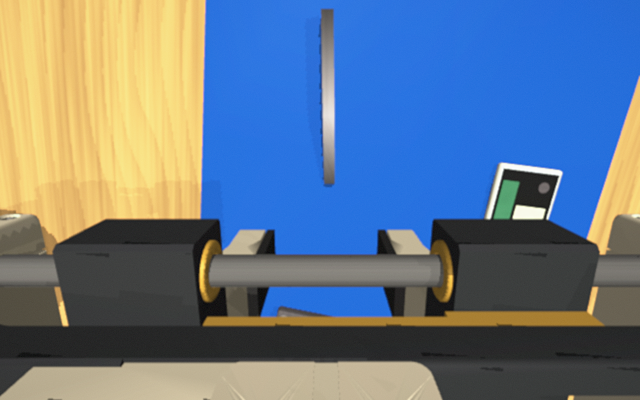

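```bash
python3 - <<'E'
from h import *
crop("pics/w11.png",295,0,360,95,6,"pics/w11a.png");crop("pics/w11.png",295,100,360,195,6,"pics/w11b.png")
a=cv2.imread("pics/w11a.png");b=cv2.imread("pics/w11b.png");cv2.imwrite("pics/w11c.png",np.hstack([a,b]))
E
```

```text
(no output)
```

View pics/w11c.png

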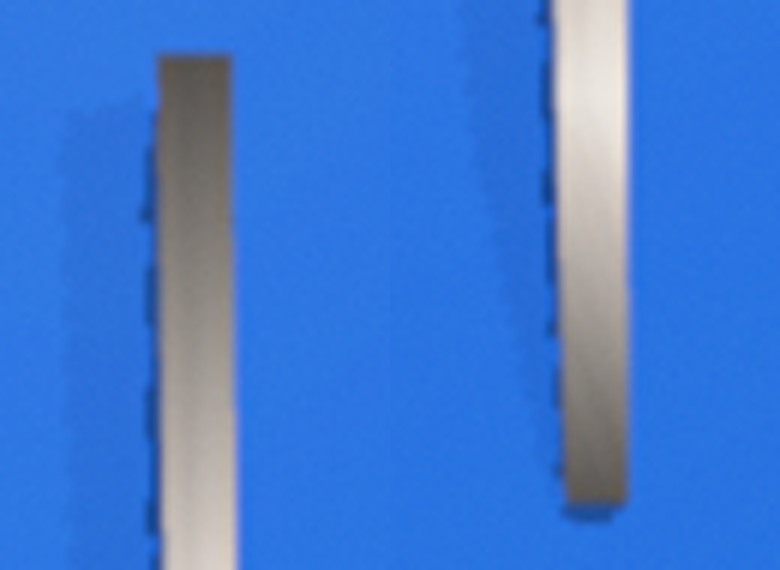

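```bash
python3 - <<'E'
from h import *
import json
np.set_printoptions(precision=4,suppress=True)
P=json.load(open("w11.json"))
A=lambda u,v:(295+u/6,v/6);B=lambda u,v:(295+(u-390)/6,100+v/6)
n=px2z("wrist",B(596,503),.005,P);t=px2z("wrist",A(195,56),.024,P)
t2=px2z("wrist",A(198,400),.024,P)
d=n-t;d[2]=0;print(n,t,np.linalg.norm(d),np.degrees(np.arctan2(d[1],d[0])),np.degrees(np.arctan2(*(t2-t)[[1,0]])))
u=d/np.linalg.norm(d);print("origin from nose",n-.15*u,"from tail",t+.025*u)
for a in ((158,56),(232,56)): print(px2z("wrist",A(*a),.024,P))
E
```

```text
[0.5369 0.1643 0.005 ] [0.5147 0.3377 0.024 ] 0.17472617458262404 -82.70855276562317 -82.86725063151334
origin from nose [0.5179 0.3131 0.005 ] from tail [0.5179 0.3129 0.024 ]
[0.5089 0.337  0.024 ]
[0.5206 0.3383 0.024 ]
```

Call:
move_arm --rows '[{"delta_pos":[-0.2,2,0],"delta_rot":[0,0,0.7],"hand":5},{"delta_pos":[-0.34,4,-1],"delta_rot":[0,0,0],"hand":5},{"delta_pos":[-0.4,4.16,-2],"delta_rot":[0,0,0],"hand":4.5},{"delta_pos":[-0.3,3,-3],"delta_rot":[0,0,0],"hand":4},{"delta_pos":[0,0,-4],"delta_rot":[0,0,0],"hand":4},{"delta_pos":[0,0,-4],"delta_rot":[0,0,0],"hand":4},{"delta_pos":[0,0,-2],"delta_rot":[0,0,0],"hand":4},{"delta_pos":[0,0,0],"delta_rot":[0,0,0],"hand":4},{"delta_pos":[0,0,0],"delta_rot":[0,0,0],"hand":4},{"delta_pos":[0,0,0],"delta_rot":[0,0,0],"hand":4}]'

```text
t: 24.9
eef_pos: [0.5188, 0.3137, 0.0914]
ee_rot: [3.139, -0.002, 1.701]
force: [0.2, 0.3, 0.3]
width: 0.04
```

```bash
python3 - <<'E'
from h import *
s=get_state();cv2.imwrite("pics/w12.png",grab_frame("wrist"));print(s["q"],s["eef_pos"],s["ee_rot"],s["t"])
E
```

```text
[ 8.65980582e-01  3.88336966e-01 -3.39077983e-01  5.67546622e-04
 -8.40614406e-01  2.40508434e+00] [0.51882736 0.31371874 0.0913799 ] [ 3.13925815e+00 -1.54450185e-03  1.70064837e+00] 24.9
```

View pics/w12.png

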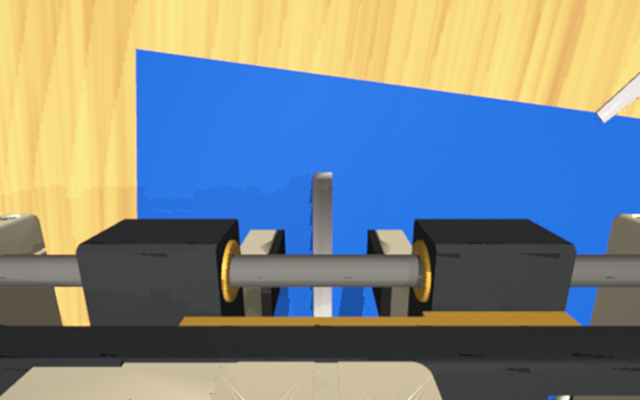

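Call:
move_arm --rows '[{"delta_pos":[-0.05,-0.05,0],"delta_rot":[0,0,-0.2],"hand":4},{"delta_pos":[0,0,-2],"delta_rot":[0,0,0],"hand":4},{"delta_pos":[0,0,-2],"delta_rot":[0,0,0],"hand":4},{"delta_pos":[0,0,-1.5],"delta_rot":[0,0,0],"hand":4},{"delta_pos":[0,0,-0.8],"delta_rot":[0,0,0],"hand":4},{"delta_pos":[0,0,0],"delta_rot":[0,0,0],"hand":4},{"delta_pos":[0,0,0],"delta_rot":[0,0,0],"hand":4},{"delta_pos":[0,0,0],"delta_rot":[0,0,0],"hand":4},{"delta_pos":[0,0,0],"delta_rot":[0,0,0],"hand":4},{"delta_pos":[0,0,0],"delta_rot":[0,0,0],"hand":4}]'

```text
t: 25.95
eef_pos: [0.5176, 0.3127, 0.0272]
ee_rot: [3.141, -0.001, 1.698]
force: [0.8, -0.8, -0.5]
width: 0.0399
```

Call:
move_arm --rows '[{"delta_pos":[0.02,0,-0.1],"delta_rot":[0,0,0],"hand":3},{"delta_pos":[0,0,-0.1],"delta_rot":[0,0,0],"hand":2},{"delta_pos":[0,0,0],"delta_rot":[0,0,0],"hand":1.4},{"delta_pos":[0,0,0],"delta_rot":[0,0,0],"hand":0.8},{"delta_pos":[0,0,0],"delta_rot":[0,0,0],"hand":0.6},{"delta_pos":[0,0,0],"delta_rot":[0,0,0],"hand":0.6},{"delta_pos":[0,0,0],"delta_rot":[0,0,0],"hand":0.6},{"delta_pos":[0,0,0],"delta_rot":[0,0,0],"hand":0.6},{"delta_pos":[0,0,0],"delta_rot":[0,0,0],"hand":0.6},{"delta_pos":[0,0,0],"delta_rot":[0,0,0],"hand":0.6}]' --force 55

```text
t: 26.95
eef_pos: [0.5175, 0.3124, 0.0245]
ee_rot: [-3.141, 0.0, 1.698]
force: [0.7, -0.3, -1.9]
width: 0.0114
```

```bash
python3 - <<'E'
from h import *
s=get_state();print(s["q"],s["eef_pos"],s["ee_rot"],s["t"],s["width"],s["force"],s["moment"])
E
```

```text
[ 8.65972338e-01  4.72660805e-01 -3.95928599e-01 -4.91988002e-05
 -7.02350504e-01  2.40279847e+00] [0.51750886 0.31241108 0.02447268] [-3.14146511e+00  7.31953639e-05  1.69793693e+00] 26.95 0.011385471136308946 [ 0.70197504 -0.27013453 -1.91431756] [-0.14435177 -0.06532049  0.04644276]
```

Call:
move_arm --rows '[{"delta_pos":[0,0,0.8],"delta_rot":[0,0,0],"hand":0.6},{"delta_pos":[0,0,1.5],"delta_rot":[0,0,0],"hand":0.6},{"delta_pos":[0,0,1],"delta_rot":[0,0,0],"hand":0.6},{"delta_pos":[0.5,-2,0],"delta_rot":[0,0,-1.9],"hand":0.6},{"delta_pos":[0.8,-3.4,0],"delta_rot":[0,0,-3],"hand":0.6},{"delta_pos":[0.8,-3.4,0],"delta_rot":[0,0,-3],"hand":0.6},{"delta_pos":[0.8,-3.4,0],"delta_rot":[0,0,-3],"hand":0.6},{"delta_pos":[0.5,-2,0],"delta_rot":[0,0,-2],"hand":0.6},{"delta_pos":[0.3,-1.4,0],"delta_rot":[0,0,-1],"hand":0.6},{"delta_pos":[0,0,0],"delta_rot":[0,0,0],"hand":0.6}]'

```text
t: 27.95
eef_pos: [0.5545, 0.1545, 0.0576]
ee_rot: [-3.141, 0.0, 1.453]
force: [-0.2, 0.1, -3.2]
width: 0.0111
```

```bash
python3 - <<'E'
from h import *
s=get_state();print(s["q"],s["eef_pos"],s["ee_rot"],s["t"],s["width"],s["force"],s["moment"])
for n in("side","scene"): cv2.imwrite(f"pics/{n}13.png",grab_frame(n))
crop("pics/side13.png",300,130,440,270,4,"pics/side13a.png");crop("pics/scene13.png",250,150,400,260,5,"pics/scene13a.png")
E
```

```text
[ 6.11306172e-01  3.90995658e-01 -4.36594975e-01 -1.69951814e-04
 -7.43658437e-01  2.41226854e+00] [0.55454449 0.15449387 0.0575841 ] [-3.14117844e+00  2.15952280e-04  1.45265332e+00] 27.95 0.011117127177853486 [-0.16474799  0.11272412 -3.18559264] [-0.01594929  0.03622108 -0.00606512]
```

View pics/side13a.png

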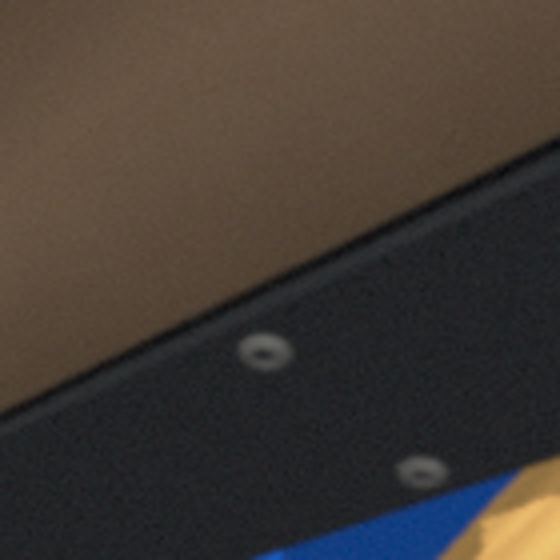

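View pics/scene13a.png

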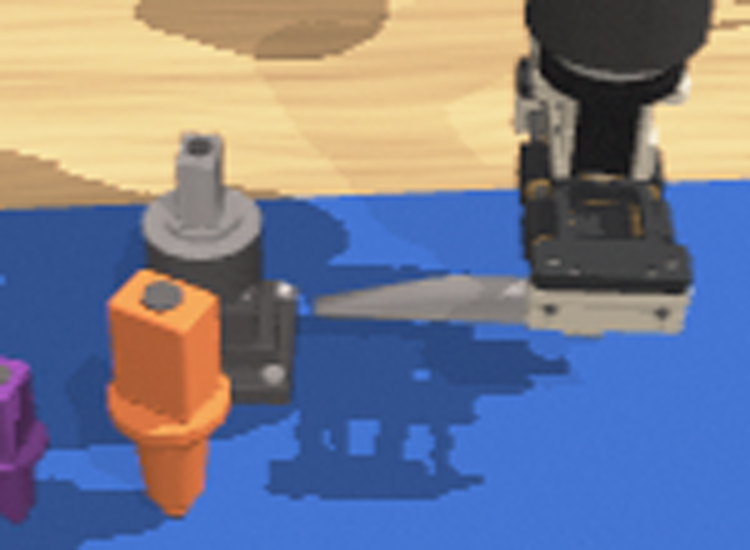

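Call:
move_arm --rows '[{"delta_pos":[-0.06,-0.5,0],"delta_rot":[0,0,0.1],"hand":0.6},{"delta_pos":[-0.06,-0.5,0],"delta_rot":[0,0,0],"hand":0.6},{"delta_pos":[-0.06,-0.5,0],"delta_rot":[0,0,0],"hand":0.6},{"delta_pos":[-0.06,-0.5,0],"delta_rot":[0,0,0],"hand":0.6},{"delta_pos":[-0.06,-0.5,0],"delta_rot":[0,0,0],"hand":0.6},{"delta_pos":[-0.06,-0.5,0],"delta_rot":[0,0,0],"hand":0.6},{"delta_pos":[-0.06,-0.5,0],"delta_rot":[0,0,0],"hand":0.6},{"delta_pos":[-0.06,-0.5,0],"delta_rot":[0,0,0],"hand":0.6},{"delta_pos":[0,0,0],"delta_rot":[0,0,0],"hand":0.6},{"delta_pos":[0,0,0],"delta_rot":[0,0,0],"hand":0.6}]'

```text
t: 29.05
eef_pos: [0.5498, 0.1163, 0.0576]
ee_rot: [3.142, -0.0, 1.457]
force: [0.2, -0.4, -2.9]
width: 0.0115
```

```bash
python3 - <<'E'
from h import *
s=get_state();print(s["eef_pos"],s["ee_rot"],s["t"],s["width"],s["force"],s["moment"])
for n in("scene",): cv2.imwrite(f"pics/{n}14.png",grab_frame(n))
crop("pics/scene14.png",250,150,400,260,5,"pics/scene14a.png")
E
```

```text
[0.54982312 0.11627937 0.0575769 ] [ 3.14152277e+00 -4.56258612e-05  1.45677465e+00] 29.05 0.01151045676291981 [ 0.18333099 -0.42088227 -2.85039089] [-0.03930583  0.01609375 -0.02618512]
```

View pics/scene14a.png

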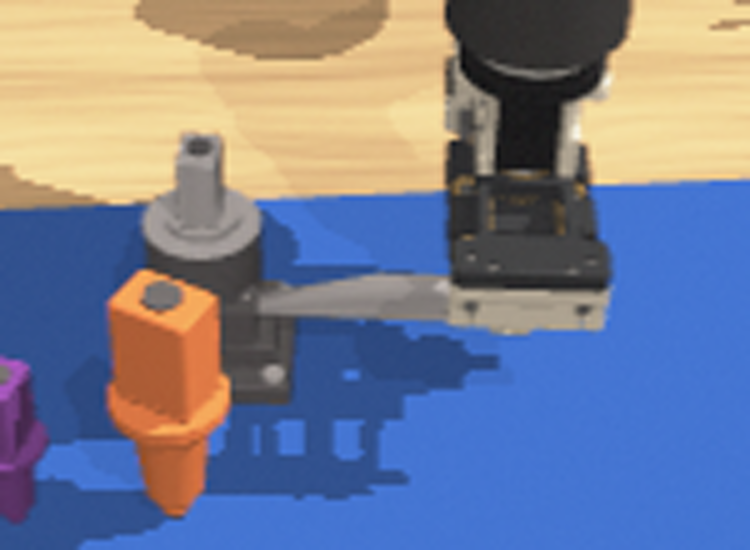

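Call:
move_arm --rows '[{"delta_pos":[-0.03,-0.5,0],"delta_rot":[0,0,0],"hand":0.6},{"delta_pos":[-0.04,-0.5,0],"delta_rot":[0,0,0],"hand":0.6},{"delta_pos":[-0.05,-0.5,0],"delta_rot":[0,0,0],"hand":0.6},{"delta_pos":[-0.05,-0.5,0],"delta_rot":[0,0,0],"hand":0.6},{"delta_pos":[0,0,-0.1],"delta_rot":[0,0,0],"hand":0.6},{"delta_pos":[0,0,-0.1],"delta_rot":[0,0,0],"hand":0.6},{"delta_pos":[0,0,-0.05],"delta_rot":[0,0,0],"hand":0.6},{"delta_pos":[0,0,-0.04],"delta_rot":[0,0,0],"hand":0.6},{"delta_pos":[0,0,0],"delta_rot":[0,0,0],"hand":0.6},{"delta_pos":[0,0,0],"delta_rot":[0,0,0],"hand":0.6}]'

```text
t: 30.1
eef_pos: [0.5481, 0.0966, 0.0547]
ee_rot: [3.142, 0.0, 1.457]
force: [-0.5, -0.9, -2.2]
width: 0.0115
```

```bash
python3 - <<'E'
from h import *
s=get_state();print(s["eef_pos"],s["ee_rot"],s["t"],s["width"],s["force"],s["moment"])
E
```

```text
[0.54810677 0.09656603 0.0546907 ] [3.14152727e+00 3.76885699e-06 1.45734605e+00] 30.1 0.011530069530197194 [-0.50115146 -0.86702111 -2.15009866] [-0.06216043  0.02049436 -0.03309433]
```

Call:
move_arm --rows '[{"delta_pos":[0,0,-0.03],"delta_rot":[0,0,0],"hand":0.6},{"delta_pos":[0,0,-0.03],"delta_rot":[0,0,0],"hand":0.6},{"delta_pos":[-0.03,-0.3,0],"delta_rot":[0,0,0],"hand":0.6},{"delta_pos":[-0.04,-0.3,0],"delta_rot":[0,0,0],"hand":0.6},{"delta_pos":[-0.03,-0.3,0],"delta_rot":[0,0,0],"hand":0.6},{"delta_pos":[-0.03,-0.3,0],"delta_rot":[0,0,0],"hand":0.6},{"delta_pos":[-0.04,-0.3,0],"delta_rot":[0,0,0],"hand":0.6},{"delta_pos":[-0.03,-0.3,0],"delta_rot":[0,0,0],"hand":0.6},{"delta_pos":[-0.04,-0.3,0],"delta_rot":[0,0,0],"hand":0.6},{"delta_pos":[0,0,0],"delta_rot":[0,0,0],"hand":0.6}]'

```text
t: 31.1
eef_pos: [0.5456, 0.075, 0.0541]
ee_rot: [-3.141, 0.0, 1.457]
force: [-0.3, 0.1, -0.8]
width: 0.0116
```

```bash
python3 - <<'E'
from h import *
s=get_state();print(s["eef_pos"],s["ee_rot"],s["t"],s["width"],s["force"],s["moment"])
E
```

```text
[0.54558094 0.0749827  0.05409464] [-3.14149556e+00  1.80564762e-04  1.45679335e+00] 31.1 0.011579595315440715 [-0.25704894  0.14475359 -0.79592825] [-0.45705363  0.02407028  0.00780643]
```

Call:
move_arm --rows '[{"delta_pos":[-0.02,-0.2,0],"delta_rot":[0,0,0],"hand":0.6},{"delta_pos":[-0.02,-0.2,0],"delta_rot":[0,0,0],"hand":0.6},{"delta_pos":[-0.02,-0.2,0],"delta_rot":[0,0,0],"hand":0.6},{"delta_pos":[-0.02,-0.15,0],"delta_rot":[0,0,0],"hand":0.6},{"delta_pos":[-0.02,-0.15,0],"delta_rot":[0,0,0],"hand":0.6},{"delta_pos":[-0.02,-0.15,0],"delta_rot":[0,0,0],"hand":0.6},{"delta_pos":[-0.02,-0.15,0],"delta_rot":[0,0,0],"hand":0.6},{"delta_pos":[-0.02,-0.15,0],"delta_rot":[0,0,0],"hand":0.6},{"delta_pos":[0,0,0],"delta_rot":[0,0,0],"hand":0.6},{"delta_pos":[0,0,0],"delta_rot":[0,0,0],"hand":0.6}]'

```text
t: 32.1
eef_pos: [0.545, 0.0631, 0.0544]
ee_rot: [3.14, -0.002, 1.457]
force: [0.6, 5.3, 1.3]
width: 0.0119
```

```bash
python3 - <<'E'
from h import *
s=get_state();print(s["eef_pos"],s["ee_rot"],s["t"],s["width"],s["force"],s["moment"])
for n in("scene","side"): cv2.imwrite(f"pics/{n}15.png",grab_frame(n))
crop("pics/scene15.png",250,150,400,260,5,"pics/scene15a.png")
E
```

```text
[0.54501846 0.0630648  0.05443213] [ 3.13965191e+00 -1.81369006e-03  1.45749295e+00] 32.1 0.011905764322985011 [0.57097047 5.26077723 1.30146298] [ 2.06539204 -0.18073663 -0.01945486]
```

View pics/scene15a.png

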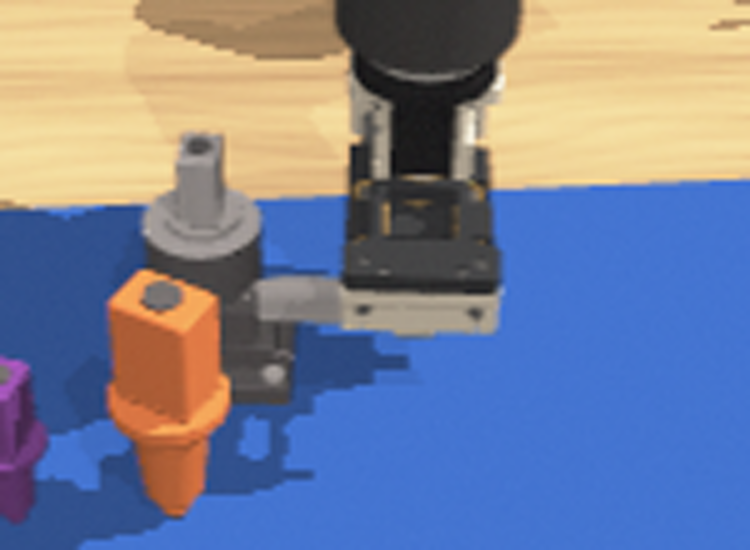

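View pics/side15.png

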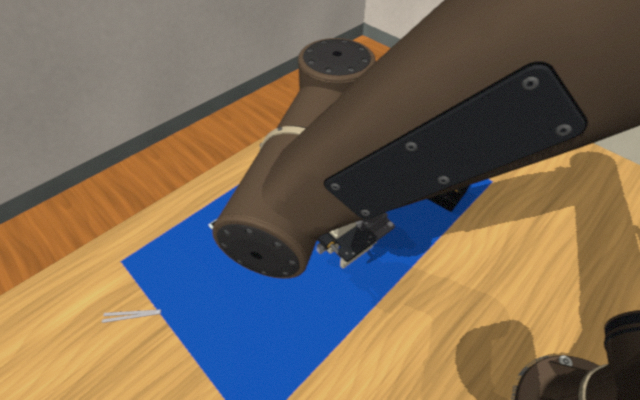

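Call:
move_arm --rows '[{"delta_pos":[-0.02,-0.15,0],"delta_rot":[0,0,0],"hand":0.6},{"delta_pos":[-0.02,-0.15,0],"delta_rot":[0,0,0],"hand":0.6},{"delta_pos":[-0.02,-0.15,0],"delta_rot":[0,0,0],"hand":0.6},{"delta_pos":[-0.02,-0.15,0],"delta_rot":[0,0,0],"hand":0.6},{"delta_pos":[-0.02,-0.15,0],"delta_rot":[0,0,0],"hand":0.6},{"delta_pos":[-0.02,-0.15,0],"delta_rot":[0,0,0],"hand":0.6},{"delta_pos":[-0.02,-0.15,0],"delta_rot":[0,0,0],"hand":0.6},{"delta_pos":[-0.02,-0.15,0],"delta_rot":[0,0,0],"hand":0.6},{"delta_pos":[0,0,0],"delta_rot":[0,0,0],"hand":0.6},{"delta_pos":[0,0,0],"delta_rot":[0,0,0],"hand":0.6}]'

```text
t: 33.2
eef_pos: [0.544, 0.0516, 0.0545]
ee_rot: [3.139, -0.002, 1.458]
force: [2.4, 7.2, -1.7]
width: 0.0115
```

```bash
python3 - <<'E'
from h import *
s=get_state();print(s["eef_pos"],s["ee_rot"],s["t"],s["width"],s["force"],s["moment"])
for n in("scene",): cv2.imwrite(f"pics/{n}16.png",grab_frame(n))
a=cv2.imread("pics/scene15.png")[150:220,270:320];b=cv2.imread("pics/scene16.png")[150:220,270:320]
cv2.imwrite("pics/cmp16.png",cv2.resize(np.hstack([a,b]),None,fx=7,fy=7,interpolation=cv2.INTER_CUBIC))
E
```

```text
[0.54401023 0.05157123 0.05447642] [ 3.13861987e+00 -2.43110839e-03  1.45802792e+00] 33.2 0.011529562750049837 [ 2.44715343  7.20103823 -1.66351568] [ 2.54995514 -0.64134123  0.13638605]
```

View pics/cmp16.png

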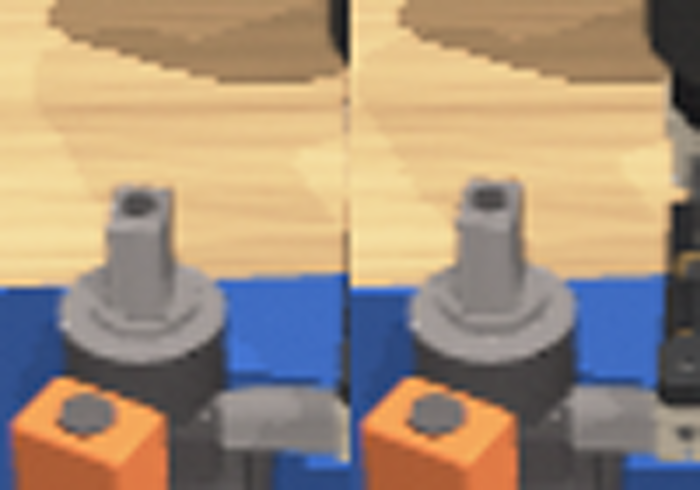

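Call:
move_arm --rows '[{"delta_pos":[-0.01,-0.17,0],"delta_rot":[0,0,0],"hand":0.6},{"delta_pos":[-0.01,-0.17,0],"delta_rot":[0,0,0],"hand":0.6},{"delta_pos":[-0.02,-0.17,0],"delta_rot":[0,0,0],"hand":0.6},{"delta_pos":[-0.02,-0.17,0],"delta_rot":[0,0,0],"hand":0.6},{"delta_pos":[-0.02,-0.17,0],"delta_rot":[0,0,0],"hand":0.6},{"delta_pos":[-0.02,-0.17,0],"delta_rot":[0,0,0],"hand":0.6},{"delta_pos":[-0.02,-0.17,0],"delta_rot":[0,0,0],"hand":0.6},{"delta_pos":[-0.02,-0.17,0],"delta_rot":[0,0,0],"hand":0.6},{"delta_pos":[0,0,0],"delta_rot":[0,0,0],"hand":0.6},{"delta_pos":[0,0,0],"delta_rot":[0,0,0],"hand":0.6}]'

```text
t: 34.25
eef_pos: [0.5417, 0.0366, 0.0544]
ee_rot: [3.14, -0.0, 1.457]
force: [1.8, 3.2, 2.5]
width: 0.012
```

```bash
python3 - <<'E'
from h import *
s=get_state();print(s["eef_pos"],s["ee_rot"],s["t"],s["width"],s["force"],s["moment"])
E
```

```text
[0.54165427 0.0366238  0.05436112] [ 3.14048908e+00 -4.74149731e-04  1.45749553e+00] 34.25 0.01199104955099754 [1.84135989 3.16194625 2.45948811] [ 1.01108465 -0.42493824  0.04605889]
```

Call:
move_arm --rows '[{"delta_pos":[-0.01,-0.1,0],"delta_rot":[0,0,0],"hand":0.6},{"delta_pos":[-0.01,-0.1,0],"delta_rot":[0,0,0],"hand":0.6},{"delta_pos":[-0.01,-0.1,0],"delta_rot":[0,0,0],"hand":0.6},{"delta_pos":[-0.01,-0.1,0],"delta_rot":[0,0,0],"hand":0.6},{"delta_pos":[-0.01,-0.06,0],"delta_rot":[0,0,0],"hand":0.6},{"delta_pos":[0,0,0],"delta_rot":[0,0,0],"hand":0.6},{"delta_pos":[0,0,0],"delta_rot":[0,0,0],"hand":0.6},{"delta_pos":[0,0,0],"delta_rot":[0,0,0],"hand":0.6},{"delta_pos":[0,0,0],"delta_rot":[0,0,0],"hand":0.6},{"delta_pos":[0,0,0],"delta_rot":[0,0,0],"hand":0.6}]'

```text
t: 35.25
eef_pos: [0.5407, 0.0315, 0.0542]
ee_rot: [3.141, 0.0, 1.457]
force: [0.5, 3.4, 5.1]
width: 0.0112
```

```bash
python3 - <<'E'
from h import *
s=get_state();print(s["eef_pos"],s["ee_rot"],s["t"],s["width"],s["force"],s["moment"])
cv2.imwrite("pics/scene17.png",grab_frame("scene"))
a=cv2.imread("pics/scene15.png")[160:220,270:350];b=cv2.imread("pics/scene17.png")[160:220,270:350]
cv2.imwrite("pics/cmp17.png",cv2.resize(np.hstack([a,b]),None,fx=5,fy=5,interpolation=cv2.INTER_CUBIC))
# expected top pixel for lifts
print(proj("scene",[[.5304,-.0533,.144+l] for l in(0,.007,.009,.011)]))
A=cv2.cvtColor(cv2.imread("pics/scene15.png"),cv2.COLOR_BGR2GRAY).astype(np.float32);B=cv2.cvtColor(cv2.imread("pics/scene17.png"),cv2.COLOR_BGR2GRAY).astype(np.float32)
t=A[175:187,283:297]; r=cv2.matchTemplate(cv2.resize(B[165:200,275:305],None,fx=10,fy=10,interpolation=cv2.INTER_CUBIC),cv2.resize(t,None,fx=10,fy=10,interpolation=cv2.INTER_CUBIC),cv2.TM_CCOEFF_NORMED)
m=cv2.minMaxLoc(r);print(m[1],m[3][0]/10-8,m[3][1]/10-10)
E
```

```text
[0.54067893 0.03154625 0.05422933] [3.14138247e+00 1.42431300e-04 1.45715181e+00] 35.25 0.011215968008879923 [0.45974209 3.37566674 5.08414489] [ 1.04313974 -0.28621928  0.05136335]
[[288.9389397  178.93930321]
 [288.83817916 176.76566407]
 [288.80921675 176.1408776 ]
 [288.78017658 175.51441363]]
0.9591044187545776 0.1999999999999993 -2.4000000000000004
```

View pics/cmp17.png

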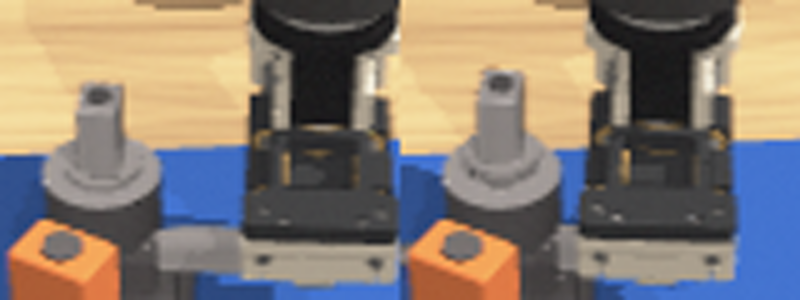

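```bash
python3 - <<'E'
from h import *
g=lambda n:cv2.cvtColor(cv2.imread(f"pics/scene{n}.png"),cv2.COLOR_BGR2GRAY).astype(np.float32)
up=lambda x:cv2.resize(x,None,fx=10,fy=10,interpolation=cv2.INTER_CUBIC)
for a in(13,14,15):
  for w in ((175,187,283,297),(175,190,284,296)):
    t=g(a)[w[0]:w[1],w[2]:w[3]];r=cv2.matchTemplate(up(g(17)[w[0]-10:w[1]+10,w[2]-8:w[3]+8]),up(t),cv2.TM_CCOEFF_NORMED);m=cv2.minMaxLoc(r);print(a,m[1],m[3][0]/10-8,m[3][1]/10-10)
E
```

```text
13 0.9741851687431335 0.3000000000000007 -2.7
13 0.9509060382843018 0.1999999999999993 -2.5999999999999996
14 0.9745161533355713 0.3000000000000007 -2.7
14 0.957078754901886 0.3000000000000007 -2.5999999999999996
15 0.9591031074523926 0.1999999999999993 -2.4000000000000004
15 0.9422315955162048 0.1999999999999993 -2.4000000000000004
```

Call:
move_arm --rows '[{"delta_pos":[0,0,0.04],"delta_rot":[0,0,0],"hand":0.6},{"delta_pos":[0,0,0.03],"delta_rot":[0,0,0],"hand":0.6},{"delta_pos":[0,0,0],"delta_rot":[0,0,0],"hand":1.3},{"delta_pos":[0,0,0],"delta_rot":[0,0,0],"hand":1.6},{"delta_pos":[0,0,0],"delta_rot":[0,0,0],"hand":2},{"delta_pos":[0,0,0],"delta_rot":[0,0,0],"hand":2.6},{"delta_pos":[0,0,0],"delta_rot":[0,0,0],"hand":3.2},{"delta_pos":[0,0,0],"delta_rot":[0,0,0],"hand":4},{"delta_pos":[0,0,0],"delta_rot":[0,0,0],"hand":4},{"delta_pos":[0,0,0],"delta_rot":[0,0,0],"hand":4}]'

```text
t: 36.3
eef_pos: [0.5405, 0.0317, 0.0548]
ee_rot: [-3.142, 0.0, 1.457]
force: [-0.7, 0.3, 0.5]
width: 0.0397
```

```bash
python3 - <<'E'
from h import *
s=get_state();print(s["eef_pos"],s["ee_rot"],s["t"],s["width"],s["force"],s["moment"])
cv2.imwrite("pics/w18.png",grab_frame("wrist"))
E
```

```text
[0.54054342 0.03174386 0.05477933] [-3.14158833e+00  2.81032505e-06  1.45713037e+00] 36.3 0.03968817436848423 [-0.66950192  0.32050463  0.50380052] [-0.13810281  0.02101765  0.04238155]
```

View pics/w18.png

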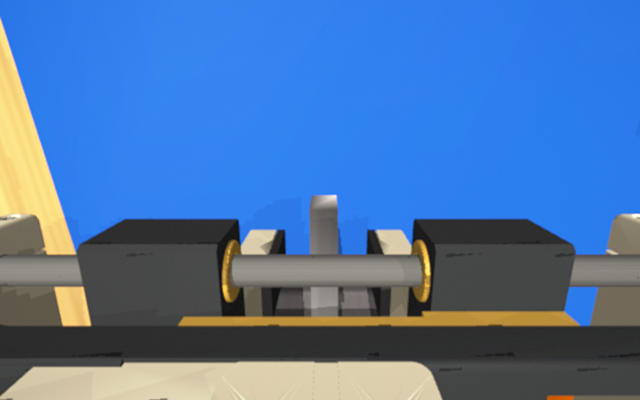

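Released cleanly, with the drift centred between the open fingers. Now withdraw up and away.

Call:
move_arm --rows '[{"delta_pos":[0,0,0.5],"delta_rot":[0,0,0],"hand":4},{"delta_pos":[0,0,1],"delta_rot":[0,0,0],"hand":4},{"delta_pos":[0,0,2],"delta_rot":[0,0,0],"hand":4},{"delta_pos":[0.1,1,2],"delta_rot":[0,0,0],"hand":4},{"delta_pos":[0.2,2,2],"delta_rot":[0,0,0],"hand":4},{"delta_pos":[0.3,3,3],"delta_rot":[0,0,0],"hand":4},{"delta_pos":[0.4,4,3],"delta_rot":[0,0,0],"hand":4},{"delta_pos":[0,4,3],"delta_rot":[0,0,0],"hand":4},{"delta_pos":[0,3,2],"delta_rot":[0,0,0],"hand":4},{"delta_pos":[0,0,0],"delta_rot":[0,0,0],"hand":4}]'

```text
t: 37.35
eef_pos: [0.552, 0.2055, 0.2441]
ee_rot: [3.136, -0.004, 1.46]
force: [-0.2, -0.6, -1.0]
width: 0.0401
```

```bash
python3 - <<'E'
from h import *
s=get_state();print(s["eef_pos"],s["t"],s["force"])
cv2.imwrite("pics/scene19.png",grab_frame("scene"));cv2.imwrite("pics/side19.png",grab_frame("side"))
crop("pics/scene19.png",250,150,400,260,5,"pics/scene19a.png")
g=lambda n:cv2.cvtColor(cv2.imread(f"pics/scene{n}.png"),cv2.COLOR_BGR2GRAY).astype(np.float32)
up=lambda x:cv2.resize(x,None,fx=10,fy=10,interpolation=cv2.INTER_CUBIC)
for a in(13,14,17):
  for w in ((175,187,283,297),(175,190,284,296)):
    t=g(a)[w[0]:w[1],w[2]:w[3]];r=cv2.matchTemplate(up(g(19)[w[0]-10:w[1]+10,w[2]-8:w[3]+8]),up(t),cv2.TM_CCOEFF_NORMED);m=cv2.minMaxLoc(r);print(a,m[1],m[3][0]/10-8,m[3][1]/10-10)
E
```

```text
[0.55198791 0.20550811 0.24413142] 37.35 [-0.19490432 -0.55282628 -0.98375707]
13 0.9836088418960571 0.09999999999999964 -2.5999999999999996
13 0.9649498462677002 0.09999999999999964 -2.5999999999999996
14 0.9836674332618713 0.09999999999999964 -2.5999999999999996
14 0.970371425151825 0.09999999999999964 -2.5999999999999996
17 0.9819880723953247 -0.20000000000000018 0.09999999999999964
17 0.9721240997314453 -0.20000000000000018 0.09999999999999964
```

View pics/scene19a.png

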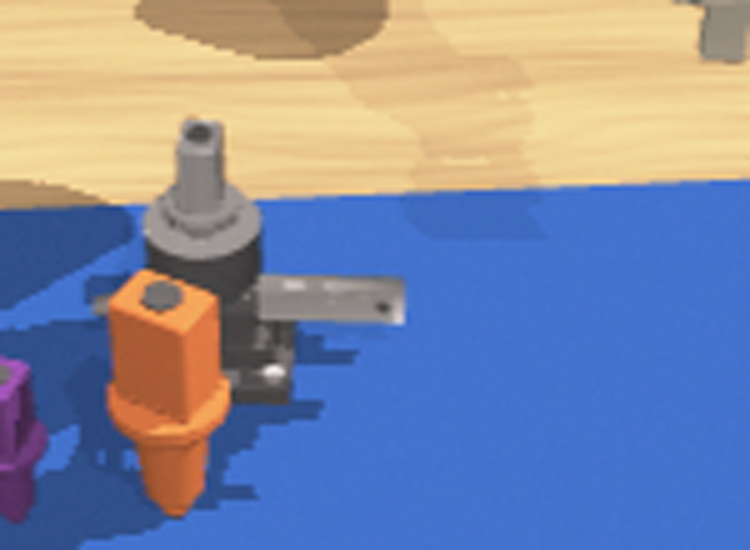

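View pics/side19.png

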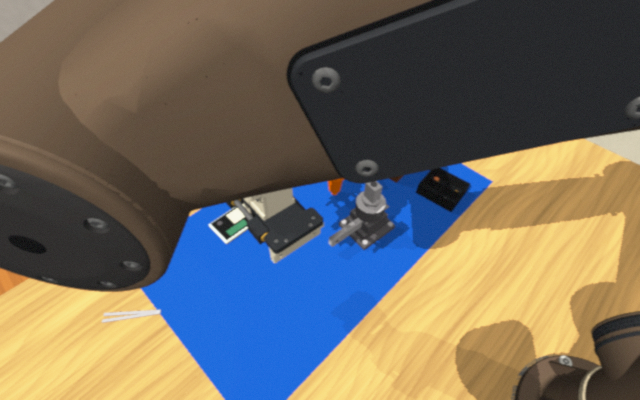

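```bash
python3 - <<'E'
from h import *
u=np.array([.1149,.9934]);c=np.array([.5306,-.053])
for s in(.107,.1107,.115): print(s,proj("scene",[[*(c+u*s),.054]]))
for z in (.152,.1525,.153): print(proj("scene",[[.5304,-.0533,z]]))
s=get_state();print(s["t"],np.abs(s["qd"]).max());print(job_done())
E
```

```text
0.107 [[328.66965334 206.36968296]]
0.1107 [[329.9989389  206.40936289]]
0.115 [[331.5438923  206.45548063]]
[[288.82370765 176.4534801 ]]
[[288.81646463 176.29723122]]
[[288.80921675 176.1408776 ]]
37.45 0.036136416251166335
the job is handed in; nothing more can be done
None
```

I fitted the small grey arbor into the socket until its collar was home, let go of it, then drove it back up with the drift. It now stands about 9 mm up. The drift is still in the slot under it, the hand is clear, and the job is handed in at 37.5 s of the 72 s allowed.

**Pressing in:** I twisted at about 1 rad/s, sinking at 2 mm/s or slower. The push sat near 11 N, then rose to about 16 N and the arbor stopped sinking while still turning, which I took as the collar being home. That is well under the 25 N limit.

**Driving out:** The arm pushed the drift with at most about 7 N in my readings, and I did not touch the arbor. These readings were taken at the end of each move, so a short peak in between could have been missed.

**Last checks:**
- **Lift:** the drift's travel gives about 9.1 mm. Image matching against the frames taken before the drive gives about 8.4 mm, and the top hole's pixel shift gives about 9 mm. So the measurements differ by about 0.7 mm, all above the 7 mm where the arbor comes loose.
- **After release:** comparing the pictures before and after I let go, the arbor's height changed by only about 0.1 px (roughly 0.3 mm). The drift is still in the slot in the final picture.
- **Bystanders:** I kept clear of the phone and screwdriver. The phone looks unmoved in the last side picture, but the screwdriver was not checked again there.

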